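Roll the edge cap strip home on a sample rack

ROBOT

A 6-joint arm with a two-finger parallel gripper is mounted at the origin on a cart in front of the work surface, level with it; the furniture and walls round the work are solid. World frame = base frame: x ahead of the robot, y to its left, z up, the work surface at z = 0. Lengths are in mm, angles in degrees, forces in N, time in s.
With the tool pointing down it reaches from about 325 to 775 mm from the base axis. Payload 9.3 kg.
Tool frame: the origin (TCP) lies at the very end of the fingers, on their centre line; the grasp point (between the pads) lies 19 mm behind it; z points along the fingers, y is the direction in which the jaws open and shut (so a half turn about z gives the same grasp; the last joint's range is limited). The gripper opens to 85 mm and grips with 20 to 120 N. Pads are 22 mm wide; open, the fingers measure 114 mm over their backs; the gripper's body (76 mm by 85 mm) begins 54 mm behind the grasp point. The pads swing forward as they close: fully open they stand 13 mm farther back than shut.
Start: joints at [54.569, 14.817, 1.232, 76.415, 0, 81.257], TCP at [247.026, 491.401, 199.479] pointing down, gripper open.
Joint ranges: [-174.27, 174.27], [-52.1, 104.24], [-59.71, 78.15], [-110.17, 111.67], [-87.03, 83.33], [-180, 180]. Speed limits (degrees/s): [127.2, 127.2, 159.86, 180, 180, 180].

INTERFACE

Orientations are given as [roll, pitch, yaw] about the fixed x, y, z axes, in that order (R = Rz(yaw) Ry(pitch) Rx(roll)).
In Python, from station import robot gives the robot as it stands. The module is installed in compiled form; this text tells all that it offers.
- The arm moves only by the tool move_arm, never from a script. Its argument "motion" is text: rows parted by semicolons, each of 4 numbers parted by spaces: the shift along the tool's x, y, z in cm, then the turn about the tool's z in rad. In form: tx ty tz spin; .... A call has 1 to 10 rows; each row shifts and turns the commanded pose from where the row before left it, along the tool's axes as they then stand; what a row does not reach is not made up. A row lasts 1/10 s, in which the tool goes at most 50 mm and 8.59 degrees, less where a joint would pass 70% of its speed; a pose out of reach is approached as far as the arm can. A call is refused whole if a number of a shift passes 5 or a number of a turn 0.15, either way. A call with a gripper value outside its range is refused whole. "fingers" is the finger opening in cm, from 0 to 8.54, set as the call begins (left out, the last holds). The fingers move at their own pace and stop on an object; "newtons" is the grip in N (left out, the last holds). Time passes only in rows, so rows that do not move let the fingers close. It gives the time, the measured TCP pose, the force and the opening at its end, in the units of the state.
- robot.state(): the state, without advancing time (a new reading comes with each control period).
- robot.grab_frame(name): name is "scene" or "top" or "wrist"; returns a dict with "color" (400x640x3 uint8, red, green, blue), "intrinsics" (3x3 intrinsics, pixels), "T" (4x4, takes a point from camera to world coordinates). Camera axes: x right, y up, looking along -z (the intrinsics and any distortion apply to the point x, -y, -z); pixel columns grow to the right and rows downward; lengths in mm; the calibration is good to about 2 mm. A picture is of the moment at which its call begins. There is no depth.
- robot.hand_in(): hands the job in, once; it reports no verdict.
Trained networks look in the newest picture that a camera, given by its name, has taken for a name from the list of things; names that differ only in an ending like _2 or _b are one class to them, and where a whole thing is asked for, a point or a joint stands for the part that bears it (a point fixed in the world has none). Each returns a list of dicts, best first, with "confidence" (0 to 1); they miss things now and then, are a little off and sometimes report something else, mostly with a low value. They report only what shows in the picture. A call takes as long as a camera call.
- robot.recognise(camera, name): "box" ([left, top, right, bottom] as shares, 0 to 1, of the picture: columns of its width, rows of its height, round what is visible of it).
The state is a dict: "time": time; "joint_positions": joint angles; "joint_velocities": joint speeds; "effort": joint torques, N m; "ee_pos": TCP position; "tcp_rot": TCP orientation; "contact_force": force on the tool from outside, world axes, zero at the start; "torque": the same for the moment, N m; "finger_gap": opening from 0.0 (shut) to 1.0 (fully open).
Only numpy, scipy, OpenCV 4.12 (cv2) and the standard library are available. Lean on these libraries where they do the work, as an engineer would, in place of code of your own. Each camera call takes 0.05 s, during which the arm holds its last target.

TASK

Before the sample rack goes into the freezer, take the orange hand roller from its steel tray and roll it firmly along the blue cap strip at the edge of the rack until all eight blue caps are fully home, flush with the white ones. Touch the rack only with the roller, then stand the roller back upright on its wheels in the tray, and leave everything else where it is.

Things in the scene. Friction and masses are not known exactly. Their poses are not given: they have to be found in the camera images.
- rack: Grey sample rack, fixed, 85.6 mm (its x) by 127.6 mm (its y), 46 mm high over the seated caps; origin at the centre of its underside, z up. 12 columns of 8 tubes at 9 mm pitch, each column along x, each closed by a strip of 8 caps. Eleven strips (y -49.5 to +40.5 mm) are white and home; the edge one (y = +49.5 mm) is blue and stands up to 4 mm proud.
- strip_near (a point): Centre of the first blue cap (cap_0, at rack x = -31.5 mm, the end with the small pull tab), at the height of the seated cap tops: 46 mm above the surface. The strip runs from here straight to strip_far.
- strip_far (a point): Centre of the last blue cap (cap_7, at rack x = +31.5 mm), at the height of the seated cap tops. The blue strip is 8 mm wide and about 71 mm long over its ends.
- roller: Hand roller: orange grip over two black wheels in line, standing upright in the tray. Origin at the bottom of the wheels, midway between them; z up, x = rolling direction (either way), y = axles. Wheels 26 mm in diameter, 26 mm wide, axles at x = +-18 mm, z = 13 mm, in an aluminium carriage 34 mm wide, sprung in the grip. Mass about 0.25 kg.
- roller_grip (a point): Middle of the roller's grip, 66 mm above the bottom of the wheels (spring at rest). The grip block is 64 mm along the roller's x, 26 mm thick along its y and reaches from 22 mm below this point to 20 mm above it; a black collar 29 mm thick goes round its lowest 6 mm. Axes as the roller's.
- carriage (a joint): How far the wheel carriage of the roller is pushed up into its grip (m), 0 to 0.008. Spring: 3 N before it starts to move, then 1.6 N per mm, so about 13 N at 6 mm and 16 N at the 8 mm stop. At the stop the roller is rigid.
- wheel_front (a joint): Turning angle (rad) of the wheel at the roller's +x end, free to spin endlessly either way; rolling towards +x makes it grow.
- wheel_rear (a joint): The same for the wheel at the roller's -x end.
- tray: Shallow stainless steel instrument tray, fixed, 84 mm (its x) by 130 mm (its y), 12 mm high, walls and floor 2.5 mm thick; origin at the centre of its underside.
- cap_0 (a joint): How far blue cap 0 (at rack x = -31.5 mm) is pressed into its tube (m): 0 = standing 4 mm proud of the white caps, 0.004 = fully home and flush with them. It is a tight plug: it needs about 6 N to move, and stays where it is left. A wheel bears on one to three caps at once, so 12 to 15 N on the roller, over a few strokes, seats them.
- cap_1 (a joint): How far blue cap 1 (at rack x = -22.5 mm) is pressed into its tube (m): 0 = standing 4 mm proud of the white caps, 0.004 = fully home and flush with them. It is a tight plug: it needs about 6 N to move, and stays where it is left. A wheel bears on one to three caps at once, so 12 to 15 N on the roller, over a few strokes, seats them.
- cap_2 (a joint): How far blue cap 2 (at rack x = -13.5 mm) is pressed into its tube (m): 0 = standing 4 mm proud of the white caps, 0.004 = fully home and flush with them. It is a tight plug: it needs about 6 N to move, and stays where it is left. A wheel bears on one to three caps at once, so 12 to 15 N on the roller, over a few strokes, seats them.
- cap_3 (a joint): How far blue cap 3 (at rack x = -4.5 mm) is pressed into its tube (m): 0 = standing 4 mm proud of the white caps, 0.004 = fully home and flush with them. It is a tight plug: it needs about 6 N to move, and stays where it is left. A wheel bears on one to three caps at once, so 12 to 15 N on the roller, over a few strokes, seats them.
- cap_4 (a joint): How far blue cap 4 (at rack x = +4.5 mm) is pressed into its tube (m): 0 = standing 4 mm proud of the white caps, 0.004 = fully home and flush with them. It is a tight plug: it needs about 6 N to move, and stays where it is left. A wheel bears on one to three caps at once, so 12 to 15 N on the roller, over a few strokes, seats them.
- cap_5 (a joint): How far blue cap 5 (at rack x = +13.5 mm) is pressed into its tube (m): 0 = standing 4 mm proud of the white caps, 0.004 = fully home and flush with them. It is a tight plug: it needs about 6 N to move, and stays where it is left. A wheel bears on one to three caps at once, so 12 to 15 N on the roller, over a few strokes, seats them.
- cap_6 (a joint): How far blue cap 6 (at rack x = +22.5 mm) is pressed into its tube (m): 0 = standing 4 mm proud of the white caps, 0.004 = fully home and flush with them. It is a tight plug: it needs about 6 N to move, and stays where it is left. A wheel bears on one to three caps at once, so 12 to 15 N on the roller, over a few strokes, seats them.
- cap_7 (a joint): How far blue cap 7 (at rack x = +31.5 mm) is pressed into its tube (m): 0 = standing 4 mm proud of the white caps, 0.004 = fully home and flush with them. It is a tight plug: it needs about 6 N to move, and stays where it is left. A wheel bears on one to three caps at once, so 12 to 15 N on the roller, over a few strokes, seats them.
- petri: Bystander: two stacked closed clear petri dishes, 62 mm diameter, 30 mm high; origin at the centre of its underside. Leave it alone.
- vial: Bystander: amber glass vial with white cap, 27 mm diameter, 58 mm tall; origin at the centre of its underside. Leave it alone.
- tip_box: Bystander: blue pipette tip box with clear lid, 66x120x60 mm; origin at the centre of its underside. Leave it alone.

How it is judged:
By the outcome, as a careful person would: the job done as asked, in the order asked, and still so for the second after the job is handed in, with the robot touching nothing.
It also fails if it takes over 58 s, if anything falls off the work surface, if the arm or the gripper's body presses on something with over 40 N, if the wrist force passes 120 N, or if a joint passes its speed limit or range.

## Working session

There is one attempt and no reset: what is moved stays moved. The work goes in short steps, Python scripts to look and compute and a tool call to move; the robot and the scene stay as the last step left them, time stands still between calls to the robot, and variables do not carry over. Pictures are saved under pics/ and viewed, and the job is handed in when it is done.

Besides the shell and the picture viewer there is one more tool, called after "Emit:" as name(argument=value, ...), one argument or row to a line, values as JSON. move_arm: Moves the arm, as the interface text tells. Its arguments: {"type":"object","properties":{"motion":{"type":"string"},"fingers":{"type":"number"},"newtons":{"type":"number"}},"required":["motion"]}

```bash
mkdir -p pics; cat > h.py <<'E'
import numpy as np,cv2
from station import robot
def grab(n,f):
    g=robot.grab_frame(n); cv2.imwrite('pics/'+f,cv2.cvtColor(g['color'],cv2.COLOR_RGB2BGR)); return g
def proj(g,p):
    T=np.array(g['T']);K=np.array(g['intrinsics']);c=np.linalg.inv(T)@np.append(p,1);v=np.array([c[0],-c[1],-c[2]]);u=K@v;return u[:2]/u[2]
def ray(g,u,v,z):
    T=np.array(g['T']);K=np.array(g['intrinsics']);d=np.linalg.inv(K)@[u,v,1];d=T[:3,:3]@[d[0],-d[1],-d[2]];o=T[:3,3];return o+d*(z-o[2])/d[2]
E
python3 - <<'E'
from h import *
np.set_printoptions(precision=2,suppress=True)
s=robot.state();print(s)
for c in ['scene','top','wrist']:
    g=grab(c,c+'0.png');print(c,g['T'],g['intrinsics'], [k for k in g])
    for n in ['rack','roller','tray','petri','vial','tip_box']:
        for r in robot.recognise(c,n)[:2]: b=r['box'];print(n,round(r['confidence'],2),np.array(b)*[640,400,640,400])
E
```

```text
{'time': 0.0, 'joint_positions': array([54.57, 14.85,  1.19, 76.41,  0.  , 81.26]), 'joint_velocities': array([-0.07,  0.03, -0.01, -0.01, -0.09,  0.01]), 'effort': array([ -0.  , -55.56,  34.45,   0.01,  -0.  ,   0.  ]), 'ee_pos': array([246.84, 491.14, 198.86]), 'tcp_rot': array([-179.93,   -0.01,  153.31]), 'contact_force': array([ 0.9 ,  0.23, -0.29]), 'torque': array([0.02, 0.03, 0.01]), 'finger_gap': 0.9992538587501301}
scene [[   0.18    0.58   -0.79 -200.9 ]
 [  -0.98    0.12   -0.14 -363.09]
 [   0.02    0.8     0.59  620.02]
 [   0.      0.      0.      1.  ]] [[492.7    0.   311.68]
 [  0.   492.7  201.67]
 [  0.     0.     1.  ]] ['color', 'intrinsics', 'T']
rack 0.9 [283.52 225.88 361.09 286.6 ]
roller 0.88 [301.18 167.8  335.87 210.68]
tray 0.66 [269.38 183.68 340.48 227.8 ]
petri 0.58 [299.58 292.   339.2  333.6 ]
vial 0.76 [286.59 149.   299.52 170.4 ]
tip_box 0.95 [306.62 144.52 361.92 186.48]
tip_box 0.62 [319.87 198.92 334.27 212.92]
top [[  -0.01    0.99   -0.12  411.49]
 [  -1.     -0.      0.01 -210.46]
 [   0.01    0.12    0.99  941.43]
 [   0.      0.      0.      1.  ]] [[400.24   0.   319.84]
 [  0.   400.24 194.68]
 [  0.     0.     1.  ]] ['color', 'intrinsics', 'T']
roller 0.87 [313.41 148.6  339.33 167.68]
petri 0.89 [333.5  271.8  360.58 296.72]
vial 0.68 [282.37  96.08 297.09 113.2 ]
tip_box 0.63 [303.1  86.  359.1 122.8]
tip_box 0.21 [313.28 206.   369.73 246.6 ]
wrist [[  0.45  -0.85  -0.27 177.97]
 [  0.89   0.43   0.14 525.37]
 [ -0.    -0.3    0.95 375.74]
 [  0.     0.     0.     1.  ]] [[305.71   0.   321.86]
 [  0.   305.71 199.86]
 [  0.     0.     1.  ]] ['color', 'intrinsics', 'T']
```

```bash
python3 - <<'E'
import cv2
a=cv2.imread('pics/scene0.png')[140:340,240:400];cv2.imwrite('pics/scene0c.png',cv2.resize(a,None,fx=3,fy=3,interpolation=2))
a=cv2.imread('pics/top0.png')[80:300,260:400];cv2.imwrite('pics/top0c.png',cv2.resize(a,None,fx=2.7,fy=2.7,interpolation=2))
E
```

```text
(no output)
```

View pics/scene0.png

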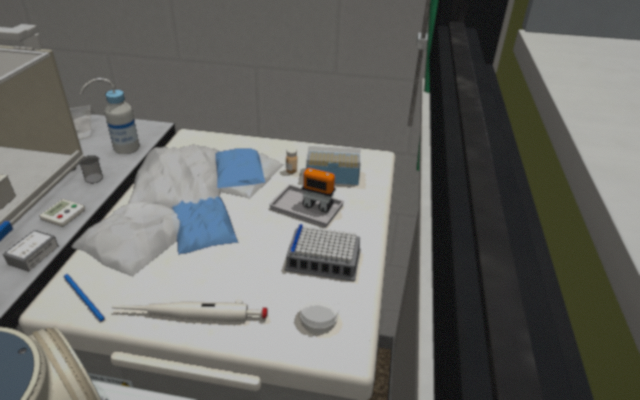

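View pics/top0.png

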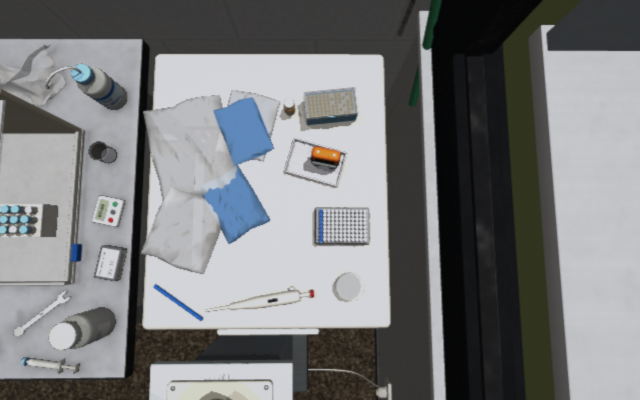

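View crops.

The scene view shows the rack at about (323,250), the roller at (318,185) and the tray at (307,205). In the top view the blue strip is on the rack's left edge at column 320. I'll look closer.

View pics/scene0c.png

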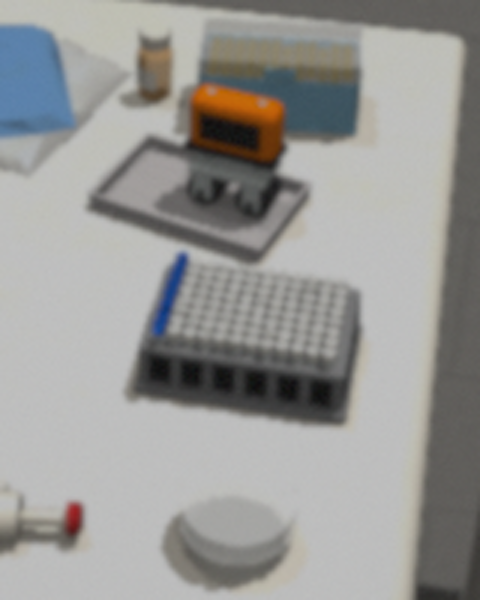

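View pics/top0c.png

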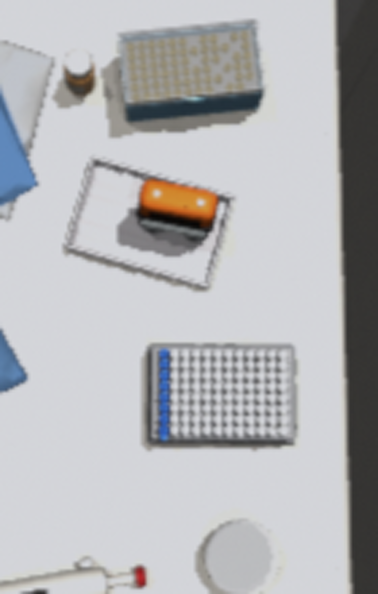

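```bash
python3 - <<'E'
from h import *
np.set_printoptions(precision=1,suppress=True)
g=robot.grab_frame('top')
for z in [0,46,50,86]: print(z,[ray(g,u,v,z)[:2] for u,v in [(285,180),(346,145),(320,208),(320,244),(369,208),(369,245),(312,158),(340,158)]])
for n in ['strip_near','cap_0','roller_grip','tray','rack','cap_7']:
  for c in ['top','scene']: print(n,c,robot.recognise(c,n)[:1])
E
```

```text
0 [array([ 564.7, -141.4]), array([ 649.6, -287.8]), array([ 497.5, -224.2]), array([ 413.2, -223.8]), array([ 497. , -340.1]), array([ 410.2, -338.3]), array([ 617.9, -205.7]), array([ 617.7, -272.9])]
46 [array([ 557.2, -144.7]), array([ 638., -284.]), array([ 493.3, -223.6]), array([ 413.1, -223.1]), array([ 492.8, -333.8]), array([ 410.3, -332.1]), array([ 607.8, -206. ]), array([ 607.7, -269.9])]
50 [array([ 556.6, -145. ]), array([ 637. , -283.7]), array([ 492.9, -223.5]), array([ 413.1, -223.1]), array([ 492.5, -333.3]), array([ 410.3, -331.5]), array([ 606.9, -206. ]), array([ 606.8, -269.6])]
86 [array([ 550.7, -147.7]), array([ 627.9, -280.7]), array([ 489.7, -223. ]), array([ 413. , -222.6]), array([ 489.2, -328.3]), array([ 410.3, -326.7]), array([ 599. , -206.2]), array([ 598.9, -267.2])]
strip_near top [{'box': [0.492, 0.5232, 0.5763, 0.619], 'confidence': 0.81}]
strip_near scene [{'box': [0.4787, 0.3635, 0.5627, 0.458], 'confidence': 0.63}]
cap_0 top [{'box': [0.4859, 0.3685, 0.5322, 0.4288], 'confidence': 0.69}]
cap_0 scene [{'box': [0.4269, 0.4597, 0.5334, 0.5593], 'confidence': 0.65}]
roller_grip top [{'box': [0.4872, 0.3658, 0.5347, 0.4165], 'confidence': 0.64}]
roller_grip scene [{'box': [0.4705, 0.4125, 0.5269, 0.5298], 'confidence': 0.62}]
tray top [{'box': [0.4461, 0.345, 0.5411, 0.4758], 'confidence': 0.7}]
tray scene [{'box': [0.4209, 0.4592, 0.532, 0.5695], 'confidence': 0.66}]
rack top [{'box': [0.4911, 0.5175, 0.577, 0.6138], 'confidence': 0.77}]
rack scene [{'box': [0.443, 0.5647, 0.5642, 0.7165], 'confidence': 0.9}]
cap_7 top [{'box': [0.4859, 0.3685, 0.5322, 0.4288], 'confidence': 0.69}]
cap_7 scene [{'box': [0.4269, 0.4597, 0.5334, 0.5593], 'confidence': 0.65}]
```

View pics/wrist0.png

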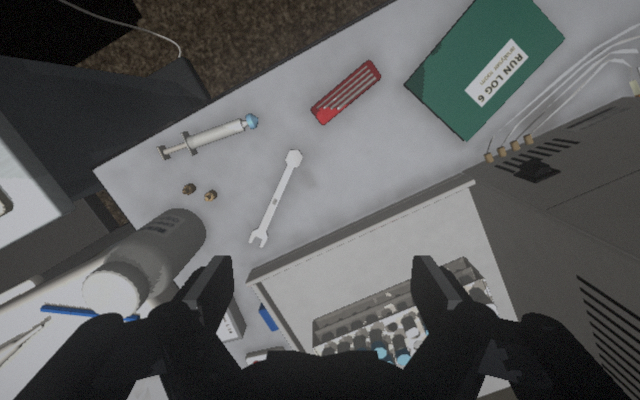

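```bash
python3 - <<'E'
from h import *
np.set_printoptions(precision=1,suppress=True)
g=robot.grab_frame('top');s=robot.grab_frame('scene');w=robot.grab_frame('wrist')
for z in [0,50,100,150,200,250,300]:
  print(z,'top corners',ray(g,82,76,z)[:2],ray(g,80,285,z)[:2],'->scene',proj(s,ray(g,80,285,z)),proj(s,ray(g,82,130,z)),'scene fr',ray(s,80,155,z)[:2],ray(s,50,52,z)[:2])
E
```

```text
0 top corners [823.4 355. ] [323.1 325.7] ->scene [-22.2 263.3] [ 80.9 157.6] scene fr [698.  354.4] [1306.4  836. ]
50 top corners [801.5 325. ] [327.8 297.2] ->scene [-16.5 242.5] [ 83.6 143.5] scene fr [625.6 296.6] [1184.8  739.3]
100 top corners [779.6 295. ] [332.5 268.7] ->scene [-10.5 220.2] [ 86.5 128.2] scene fr [553.1 238.7] [1063.3  642.6]
150 top corners [757.7 264.9] [337.2 240.3] ->scene [ -4.  196.2] [ 89.7 111.6] scene fr [480.6 180.8] [941.7 545.9]
200 top corners [735.9 234.9] [341.9 211.8] ->scene [  3.  170.4] [93.2 93.5] scene fr [408.1 123. ] [820.2 449.2]
250 top corners [714.  204.9] [346.6 183.3] ->scene [ 10.5 142.4] [97.  73.6] scene fr [335.6  65.1] [698.6 352.5]
300 top corners [692.1 174.8] [351.3 154.8] ->scene [ 18.7 112. ] [101.2  51.7] scene fr [263.1   7.3] [577.1 255.8]
```

The wrist picture shows the gripper over a tall open instrument on the left, with its wall from about (250,280) to (470,180) and a big bottle at (140,260). I'll rise before crossing.

Emit:
move_arm(
  motion="0 0 -4; 0 0 -5 0; 0 0 -5 0; 0 0 -5 0",
  fingers=5,
)

```text
validation failed for argument at $.mo...
```

```bash
cat >> h.py <<'E'
def plan(target,yaw):
    s=robot.state();p=s['ee_pos'];y0=s['tcp_rot'][2]
    a=np.radians(y0);d=np.array(target)-p
    x=d[0]*np.cos(a)+d[1]*np.sin(a);y=d[0]*np.sin(a)-d[1]*np.cos(a)
    sp=-((yaw-y0+180)%360-180)
    print('at',p.round(1),s['tcp_rot'].round(2),'t',round(s['time'],2),'j',s['joint_positions'].round(0),'F',s['contact_force'].round(1));print('cm in current tool axes',np.round([x/10,y/10,-d[2]/10],2),'spin rad',round(np.radians(sp),3))
E
python3 -c "
from h import *
plan([590,-237,330],80)"
```

```text
at [247.  491.4 199.5] [180.    -0.   153.31] t 1.85 j [55. 15.  1. 76.  0. 81.] F [-0.   0.  -0.2]
cm in current tool axes [-63.36 -49.68 -13.05] spin rad 1.28
```

Emit:
move_arm(
  motion="0 0 -4 0; 0 0 -5 0; 0 0 -5 0; 0 0 -5 0",
  fingers=5,
)

```text
time: 2.25
ee_pos: [246.6, 490.9, 391.7]
tcp_rot: [180.0, 0.0, 153.3]
contact_force: [1.8, 1.6, 0.3]
finger_gap: 0.586
```

Emit:
move_arm(
  motion="-3.5 -2.75 0 0; -3.5 -2.75 0 0; -3.5 -2.75 0 0; -3.5 -2.75 0 0; -3.5 -2.75 0 0; -3.5 -2.75 0 0; -3.5 -2.75 0 0; -3.5 -2.75 0 0; -3.5 -2.75 0 0; -3.5 -2.75 0 0",
)

```text
time: 3.25
ee_pos: [436.5, 86.7, 389.7]
tcp_rot: [180.0, 0.0, 153.3]
contact_force: [1.1, 0.8, -0.2]
finger_gap: 0.586
```

Emit:
move_arm(
  motion="-3.5 -2.75 0 0; -3.5 -2.75 0 0; -3.5 -2.75 0 0; -3.5 -2.75 0 0; -3.5 -2.75 0 0; -3.5 -2.75 0 0; -3.5 -2.75 0 0; -3.5 -2.75 0 0;0 0 0 0.14; 0 0 0 0.14",
)

```text
time: 4.25
ee_pos: [588.3, -235.8, 387.5]
tcp_rot: [-180.0, -0.1, 136.8]
contact_force: [0.1, 1.1, -0.2]
finger_gap: 0.586
```

Emit:
move_arm(
  motion="0 0 0 0.14; 0 0 0 0.14; 0 0 0 0.14; 0 0 0 0.14; 0 0 0 0.14; 0 0 0 0.14; 0 0 0 0.14; 0 0 3 0; 0 0 3 0; 0 0 0 0",
)

```text
time: 5.25
ee_pos: [586.1, -233.0, 325.3]
tcp_rot: [-179.6, -0.2, 81.1]
contact_force: [-0.2, -0.2, 0.3]
finger_gap: 0.584
```

```bash
python3 -c "
from h import *
g=grab('wrist','w1.png')
np.save('w1T.npy',g['T'])
plan([590,-237,330],80)
for n in ['roller','tray','roller_grip','rack']:
  for r in robot.recognise('wrist',n)[:1]: print(n,r['confidence'],np.array(r['box'])*[640,400,640,400])
"
```

```text
at [ 586.8 -233.4  328.3] [-1.798e+02 -8.000e-02  8.112e+01] t 5.3 j [-29.  24.  34. 100.   0.  70.] F [-0.   0.  -0.2]
cm in current tool axes [-0.31  0.37 -0.17] spin rad 0.02
roller 0.96 [329.984 134.68  352.    185.48 ]
tray 0.7 [304.32   94.4   369.216 182.08 ]
roller_grip 0.62 [389.696 104.92  454.08  198.   ]
rack 0.6 [214.528 149.6   280.32  232.   ]
```

View pics/w1.png

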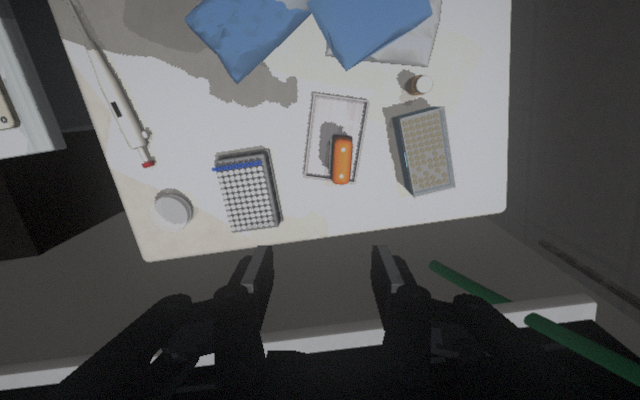

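The wrist view shows the roller grip at (341,160), tray corners at (313,93) (368,100) (304,177) (356,184), and the rack with its blue strip at (213..262,165). I'll solve for positions now.

```bash
python3 - <<'E'
import cv2
a=cv2.imread('pics/w1.png')[85:245,200:380];cv2.imwrite('pics/w1c.png',cv2.resize(a,None,fx=4,fy=3.7,interpolation=2))
from h import *
np.set_printoptions(precision=1,suppress=True)
g=robot.grab_frame('wrist');print(g['T'])
for z,pts in [(86,[(333,136),(351,136),(331,184),(350,185)]),(12,[(312,92),(368,100),(356,184),(304,177)]),(50,[(212,169),(262,160)])]:
  print(z,[ray(g,*p,z)[:2] for p in pts])
s=robot.state()['ee_pos'];print(proj(g,s),proj(g,[s[0],s[1],0]))
E
```

```text
[[   1.     0.1    0.   599.1]
 [  -0.2    0.9    0.3 -158.6]
 [   0.    -0.3    1.   507.7]
 [   0.     0.     0.     1. ]]
86 [array([ 609.2, -203.3]), array([ 633.3, -207.1]), array([ 596.7, -269.5]), array([ 623.2, -275.1])]
12 [array([ 588.7, -140.7]), array([ 672.1, -165.5]), array([ 637.6, -295.4]), array([ 553.7, -270. ])]
50 [array([ 421.3, -227.5]), array([ 499.2, -225.8])]
[322.2 231.1] [321.2 151.3]
```

View pics/w1c.png

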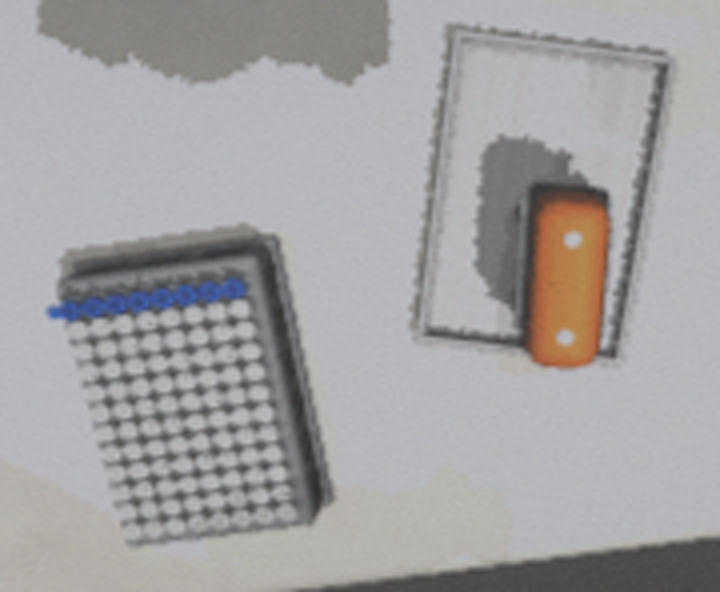

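```bash
python3 -c "
from h import *
plan([614,-239,200],80)"
```

```text
at [ 588.2 -234.2  331.3] [1.7984e+02 6.0000e-02 8.1120e+01] t 5.55 j [-29.  24.  34. 100.   0.  70.] F [ 0.5 -0.1 -0.2]
cm in current tool axes [-0.08  2.62 13.13] spin rad 0.02
```

Emit:
move_arm(
  motion="0 1.3 4 0; 0 1.3 4 0; 0 0 3 0.02; 0 0 2 0; 0 0 0 0; 0 0 0 0",
)

```text
time: 6.15
ee_pos: [613.8, -238.1, 200.9]
tcp_rot: [179.9, 0.0, 80.0]
contact_force: [-0.1, -0.4, 0.8]
finger_gap: 0.584
```

```bash
python3 - <<'E'
from h import *
np.set_printoptions(precision=2,suppress=True)
g=grab('wrist','w2.png')
import pickle;pickle.dump(g,open('w2.pkl','wb'))
plan([614,-239,200],80)
E
```

```text
at [ 614.  -238.3  201.5] [179.86   0.05  79.98] t 6.2 j [-29.  26.  18.  82.  -0.  72.] F [-0.   0.6  1.1]
cm in current tool axes [-0.07  0.01  0.15] spin rad -0.0
```

View pics/w2.png

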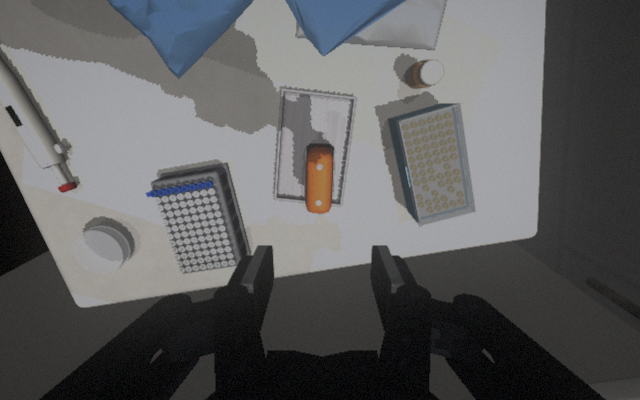

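The roller grip shows at (306–333, 143–214), the tray at (275–357, 88–208), and the blue strip from (150,193) to (213,184). I'll fit the block and strip models to colour masks.

```bash
cat > fit.py <<'E'
from h import *
from scipy.optimize import minimize
def orange(c):
    h=cv2.cvtColor(c,cv2.COLOR_RGB2HSV);return ((h[...,0]>5)&(h[...,0]<20)&(h[...,1]>140)&(h[...,2]>70)).astype(np.uint8)
def blue(c):
    h=cv2.cvtColor(c,cv2.COLOR_RGB2HSV);return ((h[...,0]>105)&(h[...,0]<125)&(h[...,1]>170)&(h[...,2]>60)).astype(np.uint8)
def box(x,y,yaw,L,W,z0,z1):
    a=np.radians(yaw);R=np.array([[np.cos(a),-np.sin(a)],[np.sin(a),np.cos(a)]])
    return [np.append(R@[sx*L/2,sy*W/2]+[x,y],z) for sx in(-1,1) for sy in(-1,1) for z in (z0,z1)]
def moments(m):
    M=cv2.moments(m);A=M['m00'];return np.array([M['m10']/A,M['m01']/A,A,0.5*np.degrees(np.arctan2(2*M['mu11'],M['mu20']-M['mu02']))])
def big(m,roi=None):
    if roi: k=np.zeros_like(m);k[roi[1]:roi[3],roi[0]:roi[2]]=m[roi[1]:roi[3],roi[0]:roi[2]];m=k
    n,l,s,_=cv2.connectedComponentsWithStats(m,connectivity=8);i=1+np.argmax(s[1:,4]);return (l==i).astype(np.uint8)
def rend(g,pts,S=8):
    h=cv2.convexHull(np.array([proj(g,p) for p in pts],np.float32))
    m=np.zeros((400*1,640*1),np.uint8)
    im=np.zeros((400*4,640*4),np.uint8);cv2.fillConvexPoly(im,np.round((h+0.5)*4-0.5).astype(np.int32),255)
    return cv2.resize(im,(640,400),interpolation=cv2.INTER_AREA)/255.
def fit(g,mask,p0,L,W,z0,z1):
    f=lambda p: np.abs(rend(g,box(*p,L,W,z0,z1))-mask).sum()
    r=minimize(f,p0,method='Nelder-Mead',options=dict(initial_simplex=np.array(p0)+np.array([[0,0,0],[8,0,0],[0,8,0],[0,0,8]]),xatol=.05,fatol=.1))
    return r.x,r.fun,mask.sum()
E
python3 - <<'E'
from fit import *
import pickle
np.set_printoptions(precision=2,suppress=True)
g=pickle.load(open('w2.pkl','rb'))
t=robot.grab_frame('top');s=robot.grab_frame('scene')
for n,f,roi in [('w',g,(290,130,350,225)),('t',t,(300,130,350,180)),('s',s,(290,160,345,200))]:
    m=big(orange(f['color']),roi); print(n,'roller',moments(m)[:3],*fit(f,m,[612,-238,80],64,26,50,86))
for n,f,roi in [('w',g,(140,170,220,205))]:
    m=big(blue(f['color']),roi); ys,xs=np.nonzero(m);print(xs.min(),xs.max(),ys.min(),ys.max());print(n,'strip',*fit(f,m,[453,-226,0],71,8,46,50))
E
```

```text
w roller [ 319.43  183.43 1231.  ] [ 610.45 -241.17   78.8 ] 574.6156862745098 1231
t roller [338.35 157.47  17.  ] [ 604.81 -239.56   88.93] 427.59999999999997 17
s roller [319.75 178.99 416.  ] [ 610.95 -238.38   95.41] 323.55294117647054 416
177 177 192 192
w strip [ 446.52 -240.31   24.  ] 445.5176470588235 1
```

```bash
python3 - <<'E'
from fit import *
import pickle
g=pickle.load(open('w2.pkl','rb'));c=g['color']
h=cv2.cvtColor(c,cv2.COLOR_RGB2HSV)
print(h[165:200:8,319],h[145:215:14,330].tolist()); print(h[180:198:3,180].tolist()); 
t=robot.grab_frame('top')['color'];th=cv2.cvtColor(t,cv2.COLOR_RGB2HSV);print(th[150:168:4,325].tolist(),th[225,314:326].tolist())
b=c[...,::-1].copy()
b=cv2.resize(b[130:230,140:360],None,fx=3.6,fy=3.6,interpolation=cv2.INTER_CUBIC)
def d(pts,col):
    q=np.array([proj(g,p) for p in pts]); q=((q-[140,130]+.5)*3.6).astype(np.int32)
    cv2.polylines(b,[cv2.convexHull(q)],True,col,1)
d(box(612,-240,79,64,26,50,86),(255,255,0)); d(box(453,-226,1,71,8,46,50),(0,0,255))
cv2.imwrite('pics/ov1.png',b)
E
```

```text
[[160   5 156]
 [ 16 153 160]
 [ 16 153 163]
 [ 16 153 165]
 [ 15 155 160]] [[30, 10, 51], [11, 170, 153], [10, 160, 142], [10, 158, 145], [9, 141, 123]]
[[120, 13, 120], [105, 6, 80], [112, 79, 74], [112, 151, 123], [113, 48, 85], [130, 5, 154]]
[[21, 27, 189], [23, 25, 183], [22, 27, 177], [23, 26, 169], [21, 27, 160]] [[15, 10, 99], [120, 4, 65], [120, 7, 116], [120, 7, 140], [113, 19, 110], [110, 118, 117], [109, 162, 157], [109, 143, 161], [110, 94, 117], [116, 14, 125], [114, 7, 173], [114, 8, 170]]
```

View pics/ov1.png

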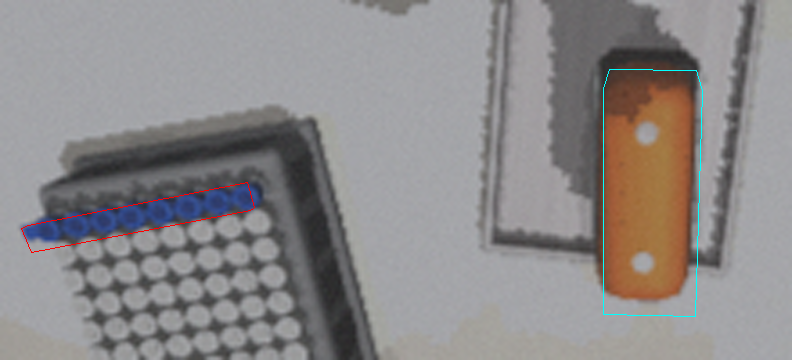

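The overlay is close. The real grip spans (599–697, 70–300) in the zoom, and the blue caps run from (30,230) to (255,193). I'll refit with looser masks.

```bash
sed -i 's/>140)&(h\[...,2\]>70)/>95)\&(h[...,2]>45)/; s/>170)&(h\[...,2\]>60)/>70)\&(h[...,2]>50)/' fit.py; cat >> fit.py <<'E'
def solid(m): return cv2.morphologyEx(m,cv2.MORPH_CLOSE,np.ones((7,7),np.uint8))
E
python3 - <<'E'
from fit import *
import pickle
np.set_printoptions(precision=2,suppress=True)
g=pickle.load(open('w2.pkl','rb'))
t=robot.grab_frame('top');s=robot.grab_frame('scene')
pickle.dump((t,s),open('ts.pkl','wb'))
for n,f,roi in [('w',g,(290,130,350,225)),('t',t,(300,130,350,180)),('s',s,(290,160,345,200))]:
    m=solid(big(orange(f['color']),roi)); print(n,'roller',moments(m)[:3],*fit(f,m,[612,-236,80],64,26,50,86))
for n,f,roi in [('w',g,(140,170,220,205)),('t',t,(310,200,335,250)),('s',s,(285,220,310,260))]:
    m=cv2.morphologyEx(blue(f['color']),cv2.MORPH_CLOSE,np.ones((3,3),np.uint8)); m=big(m,roi);ys,xs=np.nonzero(m);print(xs.min(),xs.max(),ys.min(),ys.max());print(n,'strip',*fit(f,m,[456,-226,0],76,8,46,50))
E
```

```text
w roller [ 318.92  180.17 1586.  ] [ 610.96 -237.24   78.94] 235.18039215686275 1586
t roller [338.23 158.    26.  ] [ 607.75 -246.96   82.86] 419.5333333333333 26
s roller [318.65 180.5  660.  ] [ 610.96 -236.54   82.01] 96.96470588235294 660
146 212 181 196
w strip [ 454.54 -225.19   -0.36] 101.17254901960786 449
319 322 209 243
t strip [ 452.71 -224.52   -0.24] 2.5019607843137255 138
291 301 225 251
s strip [ 451.95 -225.33    0.16] 35.63921568627451 123
```

Emit:
move_arm(
  motion="0.05 -0.3 3 0.01; 0 0 4 0; 0 0 3 0; 0 0 2 0; 0 0 1 0; 0 0 0.5 0; 0 0 0 0; 0 0 0 0",
)

```text
time: 7.25
ee_pos: [611.0, -237.2, 65.7]
tcp_rot: [179.9, 0.0, 79.4]
contact_force: [-1.3, -0.3, 0.2]
finger_gap: 0.585
```

```bash
python3 -c "
from h import *
plan([611,-237,57],79.5)
grab('wrist','w3.png');grab('scene','s3.png')
a=cv2.imread('pics/s3.png')[120:280,230:410];cv2.imwrite('pics/s3c.png',cv2.resize(a,None,fx=4,fy=3.7,interpolation=2))
"
```

```text
at [ 611.  -237.2   65.7] [1.799e+02 3.000e-02 7.940e+01] t 7.25 j [-29.  28.   2.  64.  -0.  72.] F [-1.3 -0.3  0.2]
cm in current tool axes [ 0.02 -0.    0.87] spin rad -0.002
```

View pics/w3.png

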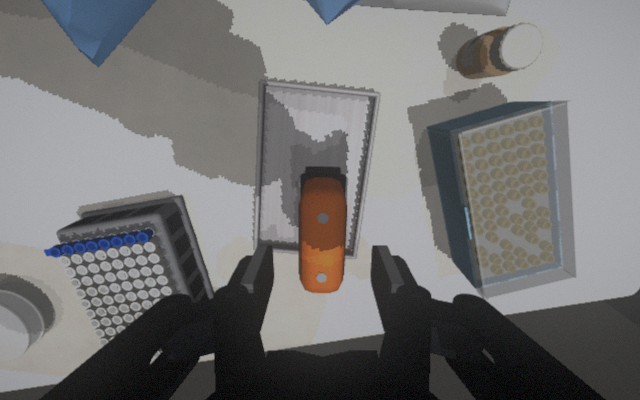

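View pics/s3c.png

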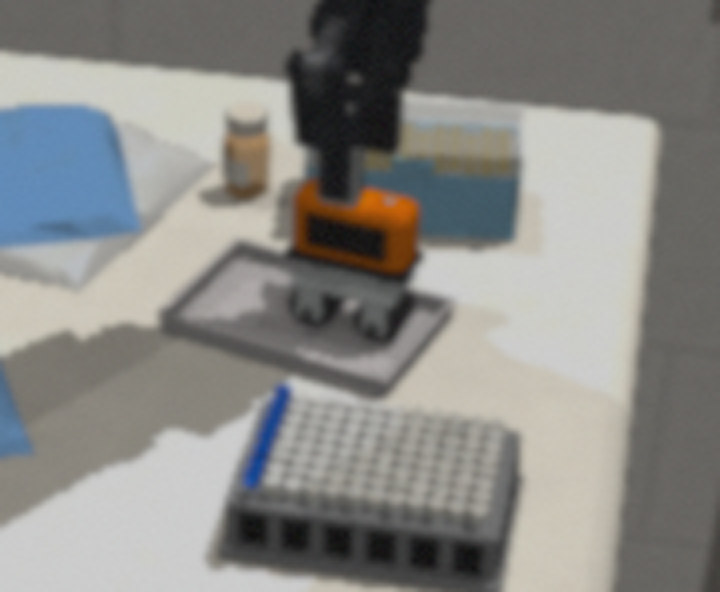

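The near finger sits just in front of the grip and is centred once parallax is allowed for. In the wrist view the grip, columns 301–347, lies between the fingers at 273 and 372. I'll go down and close.

Emit:
move_arm(
  motion="0 0 0.5 0; 0 0 0.4 0; 0 0 0 0",
)

```text
time: 7.65
ee_pos: [610.0, -236.6, 54.7]
tcp_rot: [-179.9, -0.0, 79.4]
contact_force: [-0.5, 0.3, 0.2]
finger_gap: 0.589
```

Emit:
move_arm(
  motion="0 0 0 0; 0 0 0 0; 0 0 0 0; 0 0 0 0; 0 0 0 0; 0 0 0 0",
  fingers=1.5,
  newtons=80,
)

```text
time: 8.25
ee_pos: [611.1, -237.2, 56.7]
tcp_rot: [179.9, 0.0, 79.4]
contact_force: [-0.4, 0.7, 6.0]
finger_gap: 0.174
```

```bash
python3 -c "
from h import *
plan([611,-237,57],79.5)
grab('wrist','w4.png');grab('scene','s4.png')
a=cv2.imread('pics/s4.png')[120:280,230:410];cv2.imwrite('pics/s4c.png',cv2.resize(a,None,fx=4,fy=3.7,interpolation=2))
"
```

```text
at [ 611.1 -237.2   56.7] [1.7987e+02 4.0000e-02 7.9400e+01] t 8.25 j [-29.  29.   2.  63.  -0.  72.] F [-0.4  0.7  6. ]
cm in current tool axes [ 0.02 -0.02 -0.03] spin rad -0.002
```

View pics/s4c.png

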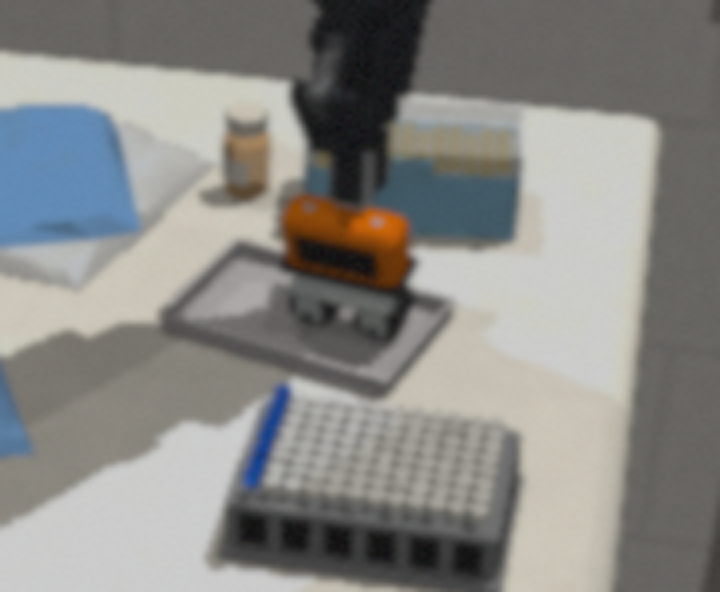

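View pics/w4.png

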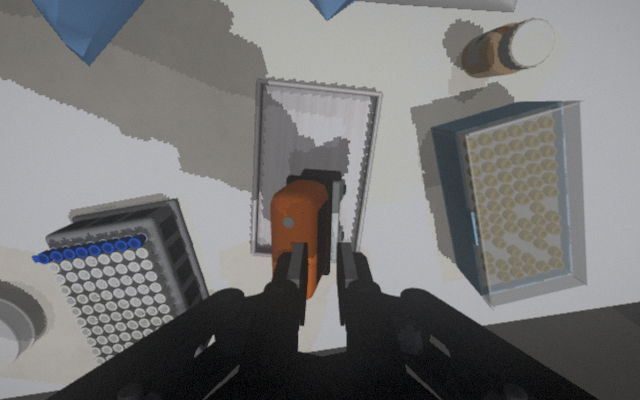

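The picture is wrong: the roller leans toward the robot (grip at 272–330 in the wrist view) and the fingers closed to 15 mm without clasping it. I'll check the geometry before moving on.

```bash
python3 - <<'E'
from h import *
np.set_printoptions(precision=1,suppress=True)
s=robot.grab_frame('scene');w=robot.grab_frame('wrist')
def z(p):u=proj(s,p);return np.array([(u[0]-230)*4,(u[1]-120)*3.7])
for zz in (57,66,71,76,86,96): print(zz,'near tip scene zoom',z([586,-233,zz]),'grip ctr',z([611,-237,zz]),'wrist',proj(w,[611,-237,zz]))
print('tip now wrist',[proj(w,[611+a,-237-a*.17,57]) for a in(-8,8)])
print(robot.state())
a=cv2.imread('pics/w4.png')[150:310,230:410];cv2.imwrite('pics/w4c.png',cv2.resize(a,None,fx=4,fy=3.7,interpolation=2))
E
```

```text
57 near tip scene zoom [335.3 265.3] grip ctr [351.9 240.3] wrist [322.  231.3]
66 near tip scene zoom [335.7 251.4] grip ctr [352.4 226.6] wrist [322.1 237.3]
71 near tip scene zoom [335.9 243.7] grip ctr [352.7 219. ] wrist [322.1 240.9]
76 near tip scene zoom [336.1 235.9] grip ctr [352.9 211.3] wrist [322.1 244.7]
86 near tip scene zoom [336.6 220.2] grip ctr [353.5 195.7] wrist [322.2 253. ]
96 near tip scene zoom [337.1 204.3] grip ctr [354.1 180. ] wrist [322.3 262.3]
tip now wrist [array([309. , 231.5]), array([335., 231.])]
{'time': 8.45, 'joint_positions': array([-28.5,  28.7,   1.6,  62.8,  -0. ,  72.1]), 'joint_velocities': array([-0.1, -0.1, -0. , -0. , -0.1, -0. ]), 'effort': array([ -0.1, -67.7,  29.8,  -0. ,  -0. ,  -0. ]), 'ee_pos': array([ 611.1, -237.2,   56.7]), 'tcp_rot': array([179.9,   0. ,  79.4]), 'contact_force': array([ 0.6, -0.3,  5.8]), 'torque': array([-0.,  0.,  0.]), 'finger_gap': 0.17388568401132148}
```

View pics/w4c.png

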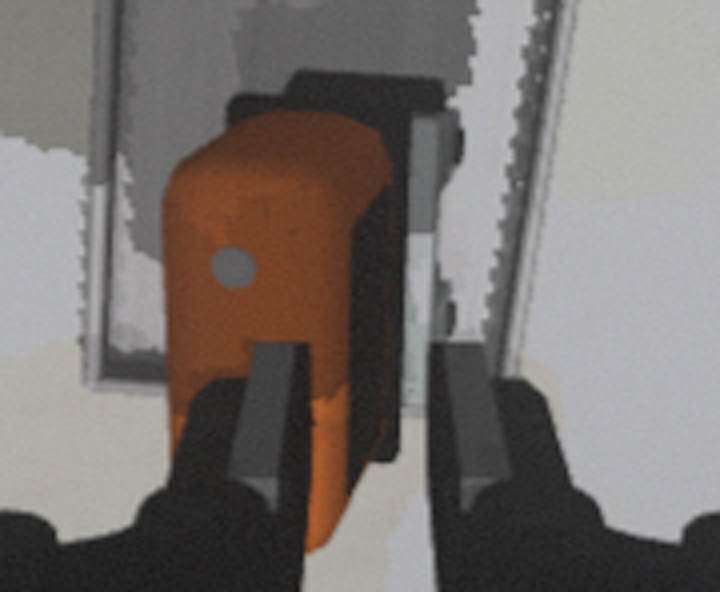

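The tips turn out to be about 28–33 mm above the reported TCP in both the scene and wrist views. The near finger is resting on top of the grip, leaning the roller toward −x. I'll drag the top gently back upright with that finger and watch.

Emit:
move_arm(
  motion="0 0.3 0 0; 0 0.3 0 0; 0 0.2 0 0; 0 0 0 0",
)

```text
time: 8.85
ee_pos: [619.3, -238.7, 56.5]
tcp_rot: [179.9, 0.0, 79.4]
contact_force: [1.3, -0.4, 5.1]
finger_gap: 0.177
```

```bash
cat > look.py <<'E'
import sys
from h import *
n=sys.argv[1]
w=robot.grab_frame('wrist')['color'][150:330,230:410,::-1];s=robot.grab_frame('scene')['color'][120:280,230:410,::-1]
a=cv2.resize(w,(400,400),interpolation=2);b=cv2.resize(s,(400,356),interpolation=2)
o=np.zeros((400,800,3),np.uint8);o[:,:400]=a;o[:356,400:]=b;cv2.imwrite('pics/'+n,o)
st=robot.state();print(st['time'],st['ee_pos'].round(1),st['tcp_rot'].round(1),st['contact_force'].round(1),st['finger_gap'])
E
python3 look.py l1.png
```

```text
8.95 [ 619.1 -238.7   56.6] [179.9   0.   79.4] [0.1 0.4 5.1] 0.17819387010163037
```

View pics/l1.png

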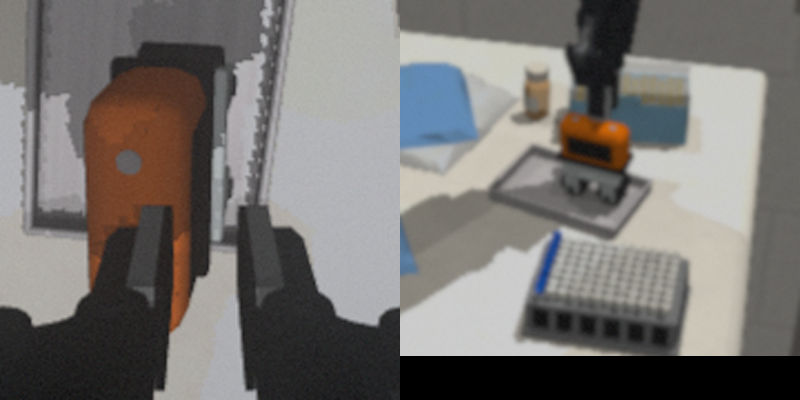

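The drag works: the lean has decreased, and the right face is narrower in the wrist view. I'll continue.

Emit:
move_arm(
  motion="0 0.3 0 0; 0 0.3 0 0; 0 0.2 0 0; 0 0 0 0",
)

```text
time: 9.35
ee_pos: [626.7, -240.0, 55.8]
tcp_rot: [179.9, 0.0, 79.4]
contact_force: [1.7, -0.4, 4.1]
finger_gap: 0.176
```

```bash
python3 look.py l2.png
```

```text
9.45 [ 626.3 -239.8   55.7] [180.    0.   79.4] [1.1 0.  5. ] 0.17278792759149153
```

View pics/l2.png

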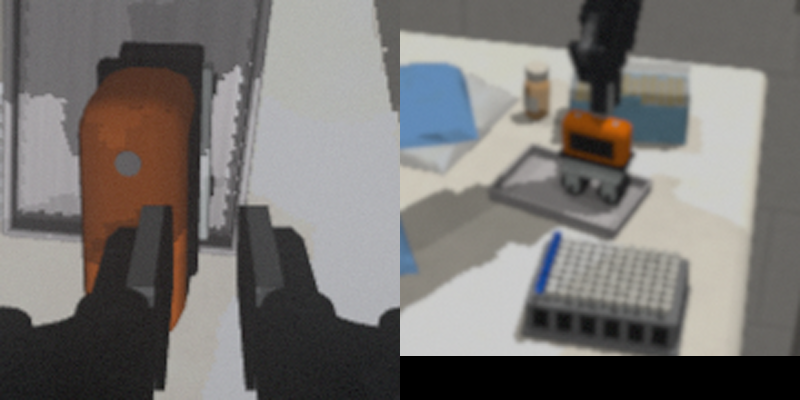

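Emit:
move_arm(
  motion="0 0.3 0 0; 0 0.3 0 0; 0 0 0 0",
)

```text
time: 9.75
ee_pos: [632.0, -240.8, 55.3]
tcp_rot: [-180.0, -0.0, 79.4]
contact_force: [-0.9, 0.2, 4.2]
finger_gap: 0.172
```

```bash
python3 look.py l3.png
```

```text
9.85 [ 631.8 -240.8   55.3] [-180.    -0.    79.4] [-0.4 -0.2  5. ] 0.17712332499685093
```

View pics/l3.png

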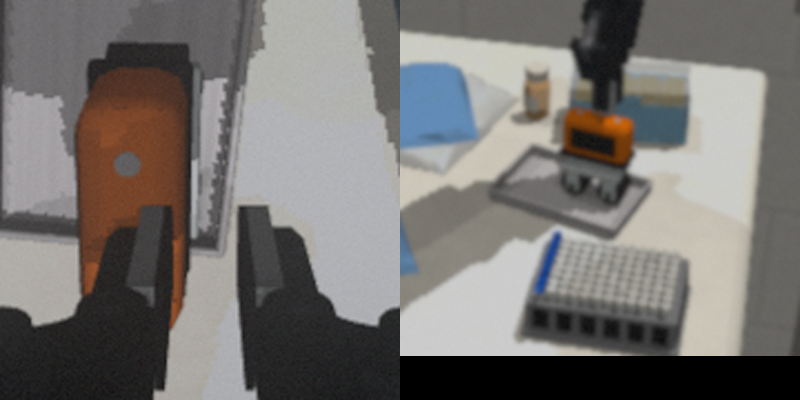

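```bash
python3 - <<'E'
from h import *
np.set_printoptions(precision=1,suppress=True)
w=robot.grab_frame('wrist')
a=np.radians(79.4);X=np.array([np.cos(a),np.sin(a)]);Y=np.array([-np.sin(a),np.cos(a)])
c=np.array([611,-237])
for dx in (4,8,12):
  cc=c+[dx,0]
  P=lambda x,y,z:(proj(w,np.append(cc+x*X+y*Y,z))-[230,150])/.45
  print(dx,'top L/R at far end',P(32,13,87),P(32,-13,87),'mid',P(0,13,87),P(0,-13,87),'collar',P(33,14.5,50),P(33,-14.5,50),'carr',P(0,-17,30))
E
```

```text
4 top L/R at far end [ 69.3 102.1] [186.3 102. ] mid [ 77.4 231.7] [187.4 231.7] collar [89.1 59.6] [195.1  59.5] carr [204.2 146.9]
8 top L/R at far end [86.8 98.9] [204.   98.8] mid [ 93.9 228.9] [204.1 228.9] collar [103.4  56.9] [209.5  56.9] carr [216.7 144.7]
12 top L/R at far end [104.4  95.7] [221.8  95.7] mid [110.4 226.1] [220.7 226.1] collar [117.7  54.3] [223.9  54.3] carr [229.1 142.6]
```

That matches an upright roller at about (615,−238): the top edges, collar and carriage are all within 2 px. I'll lift off, open, recentre and go deeper.

Emit:
move_arm(
  motion="0 0 -0.3 0; 0 0 -0.5 0; 0 0 -2 0; 0 0 -3 0; 0 0 0 0; 0 0 0 0",
)

```text
time: 10.5
ee_pos: [632.2, -240.9, 114.0]
tcp_rot: [179.9, 0.0, 79.4]
contact_force: [0.2, -0.5, 0.2]
finger_gap: 0.181
```

Emit:
move_arm(
  motion="0 0 0 0; 0 -0.8 0 0; 0 -0.8 0 0; 0 0 0 0; 0 0 0 0",
  fingers=5,
)

```text
time: 11.0
ee_pos: [616.0, -237.9, 113.6]
tcp_rot: [-180.0, -0.0, 79.4]
contact_force: [-0.7, -0.1, 0.1]
finger_gap: 0.587
```

```bash
python3 look.py l4.png; python3 - <<'E'
from fit import *
np.set_printoptions(precision=2,suppress=True)
import pickle
w=robot.grab_frame('wrist');s=robot.grab_frame('scene');pickle.dump((w,s),open('p5.pkl','wb'))
for n,f,roi in [('w',w,(270,130,375,260)),('s',s,(290,160,345,200))]:
    m=solid(big(orange(f['color']),roi)); print(n,'roller',moments(m)[:3],*fit(f,m,[614,-236,80],64,26,50,88))
plan([615,-238,30],79.5)
E
```

```text
11.1 [ 616.4 -238.   113.5] [180.    0.   79.4] [-0.7 -0.5 -0. ] 0.5878366498162845
w roller [ 317.64  208.2  3071.  ] [ 613.33 -237.3    77.43] 473.9764705882353 3071
s roller [318.96 180.17 653.  ] [ 609.81 -238.19   85.22] 126.34117647058824 653
at [ 616.5 -238.   113.5] [179.99   0.    79.4 ] t 11.2 j [-28.  27.   8.  71.   0.  72.] F [-0.4 -0.2 -0.2]
cm in current tool axes [-0.03 -0.14  8.35] spin rad -0.002
```

View pics/l4.png

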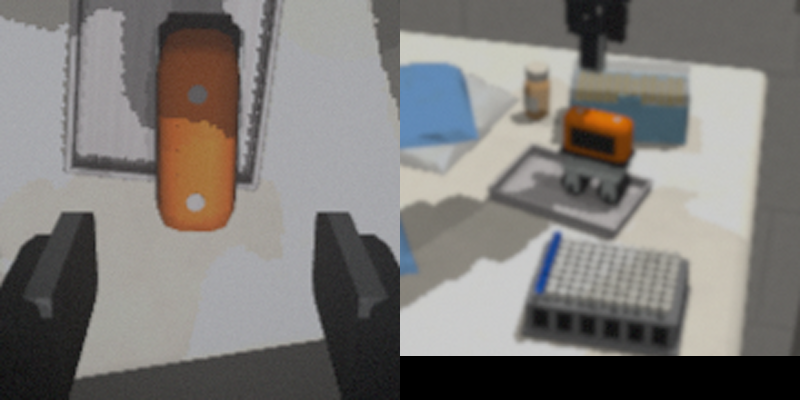

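The roller is upright again, with its grip at zoom columns 158–237 and the finger midline at 204, so a 2 mm correction.

Emit:
move_arm(
  motion="0 -0.2 2 0; 0 0 2.5 0; 0 0 1.5 0; 0 0 0.5 0; 0 0 0 0; 0 0 0 0",
)

```text
time: 11.8
ee_pos: [614.9, -237.8, 49.3]
tcp_rot: [179.9, 0.0, 79.4]
contact_force: [0.5, -0.9, 0.5]
finger_gap: 0.585
```

```bash
python3 look.py l5.png
```

```text
11.9 [ 614.9 -237.9   49.6] [179.9   0.   79.4] [ 0.1 -0.  -0.8] 0.585511254626276
```

View pics/l5.png

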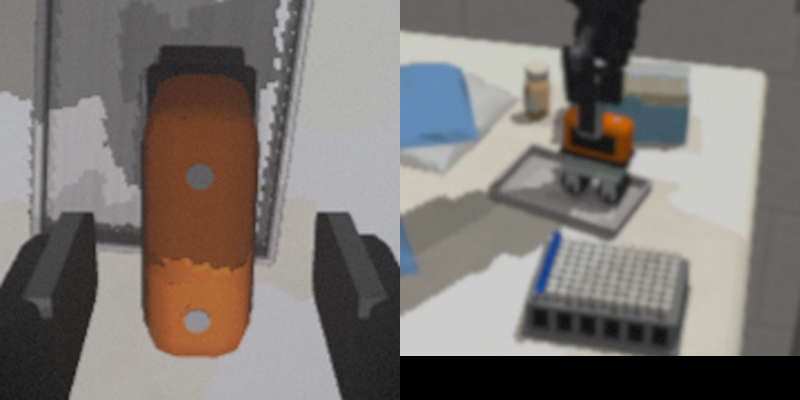

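The near fingertip is at (592,138) in the right panel, so z≈80 for a TCP of 49.6. That confirms the 30 mm offset while open. I'll go 16 mm lower, check, then close.

Emit:
move_arm(
  motion="0 0 0.8 0; 0 0 0.8 0; 0 0 0 0; 0 0 0 0",
)

```text
time: 12.3
ee_pos: [614.1, -237.4, 32.1]
tcp_rot: [-180.0, -0.0, 79.4]
contact_force: [-1.1, -0.4, 0.0]
finger_gap: 0.589
```

```bash
python3 look.py l6.png
```

```text
12.4 [ 614.4 -237.6   32.6] [180.    0.   79.4] [-0.2  0.1 -0.1] 0.5878098599181228
```

View pics/l6.png

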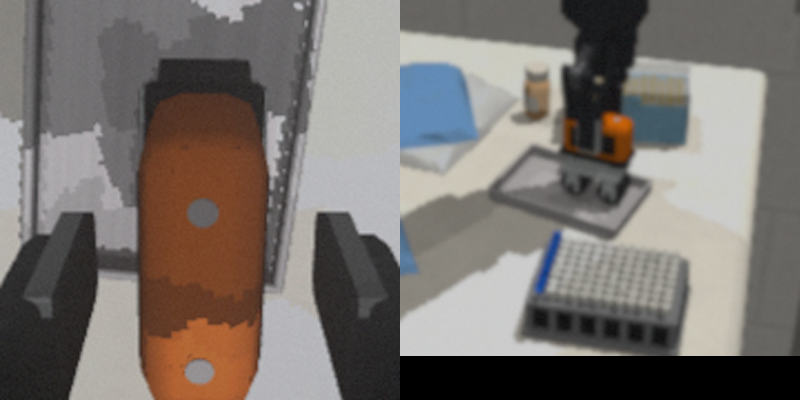

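The fingertip is now at (592,150), well down the grip face and just above the collar. Closing.

Emit:
move_arm(
  motion="0 0 0 0; 0 0 0 0; 0 0 0 0; 0 0 0 0; 0 0 0 0; 0 0 0 0",
  fingers=1.5,
  newtons=90,
)

```text
time: 13.0
ee_pos: [614.5, -237.6, 32.6]
tcp_rot: [180.0, 0.0, 79.4]
contact_force: [-0.5, 0.1, 2.6]
finger_gap: 0.284
```

```bash
python3 look.py l7.png
```

```text
13.1 [ 614.5 -237.7   32.6] [180.    0.   79.4] [0.6 0.3 2.1] 0.2862847351630983
```

View pics/l7.png

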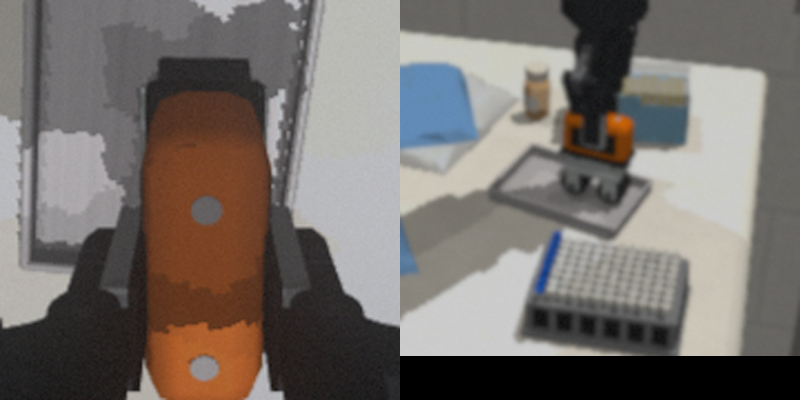

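The roller is clasped upright at TCP (614.5, −237.7, 32.6) with a 24 mm gap. I'll lift, then turn to align with the rack.

Emit:
move_arm(
  motion="0 0 -1.5 0; 0 0 -3 0; 0 0 -4 0; 0 0 -2.5 0.08; 0 0 0 0.145; 0 0 0 0.145; 0 0 0 0.145; 0 0 0 0.145; 0 0 0 0.145; 0 0 0 0.145",
)

```text
time: 14.1
ee_pos: [613.9, -237.3, 141.6]
tcp_rot: [-179.9, 0.1, 24.6]
contact_force: [-0.2, 0.4, -2.9]
finger_gap: 0.283
```

Emit:
move_arm(
  motion="0 0 0 0.145; 0 0 0 0.145; 0 0 0 0.145; -4 -0.3 0 0; -4 -0.3 0 0; -4 -0.3 0 0; -4 -0.3 0 0; 0 0 0 0; 0 0 0 0",
)

```text
time: 15.0
ee_pos: [453.6, -225.6, 142.6]
tcp_rot: [180.0, -0.0, -0.0]
contact_force: [0.6, 0.1, -2.2]
finger_gap: 0.287
```

```bash
python3 - <<'E'
from h import *
plan([455,-225,140],0)
g=grab('wrist','w8.png');s=grab('scene','s8.png')
a=cv2.imread('pics/s8.png')[120:300,220:420];cv2.imwrite('pics/s8c.png',cv2.resize(a,None,fx=3.8,fy=3.3,interpolation=2))
E
```

```text
at [ 453.6 -225.6  142.6] [ 1.8e+02 -1.0e-02 -1.0e-02] t 15.0 j [-36.  12. -11.  67.   0. 144.] F [ 0.6  0.1 -2.2]
cm in current tool axes [ 0.14 -0.06  0.26] spin rad -0.0
```

View pics/w8.png

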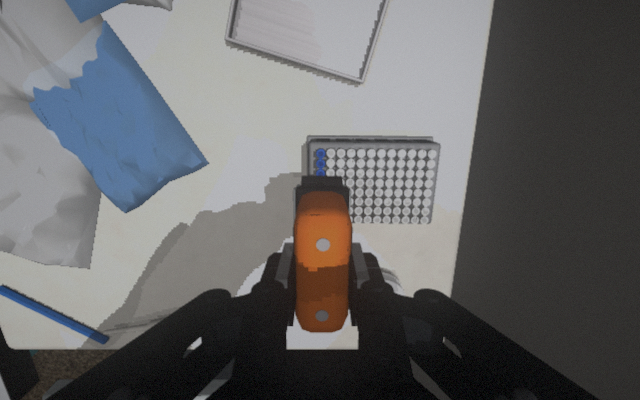

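View pics/s8c.png

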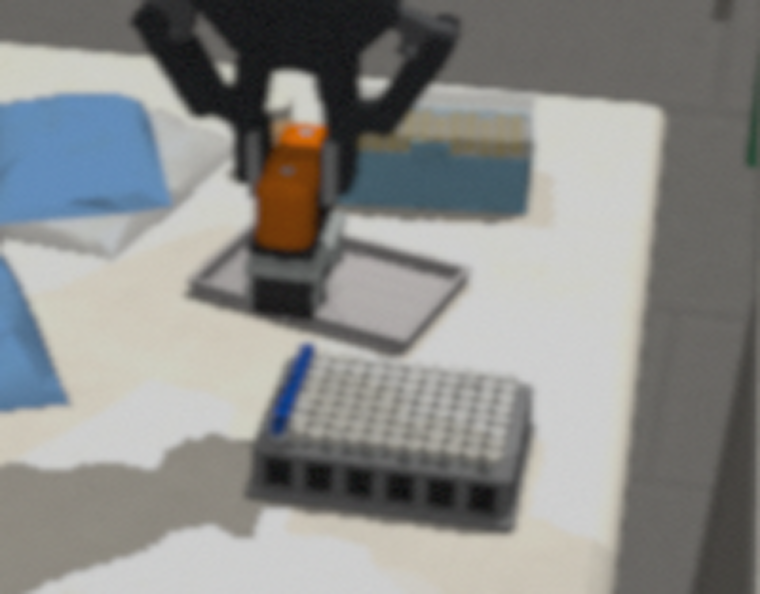

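The roller is held level and hangs above the rack with its long axis along the strip. The visible blue caps at (320,154–172) lie straight ahead of it. Checking the strip's line numerically.

```bash
python3 - <<'E'
from fit import *
import pickle
np.set_printoptions(precision=2,suppress=True)
w=robot.grab_frame('wrist')
for i in range(5,8): print(i,proj(w,[455-31.5+9*i,-225,50]))
m=big(blue(w['color']),(300,140,340,185));ys,xs=np.nonzero(m);print(xs.min(),xs.max(),ys.min(),ys.max(),moments(m)[:2],ray(w,*moments(m)[:2],50))
c=w['color'];b=cv2.resize(c[120:250,280:460,::-1],None,fx=4.4,fy=4.4,interpolation=2);cv2.imwrite('pics/w9c.png',b)
for p in [(438.5,140.5),(439,143),(307,140),(432,222),(308,150)]: print(p,ray(w,*p,46)[:2],ray(w,*p,0)[:2])
# top camera initial frame strip
import cv2
t=cv2.cvtColor(cv2.imread('pics/top0.png'),cv2.COLOR_BGR2RGB)
g=robot.grab_frame('top')
for roi in [(314,200,330,250)]:
  m=blue(t);k=big(m,roi);ys,xs=np.nonzero(k);print('top',xs.min(),xs.max(),ys.min(),ys.max(),ray(g,xs.mean(),ys.mean(),50))
  print(ray(g,xs.mean(),ys.min()-.5,50),ray(g,xs.mean(),ys.max()+.5,50))
E
```

```text
5 [320.07 176.94]
6 [320.06 167.08]
7 [320.05 157.02]
316 324 150 175 [319.98 162.68] [ 481.45 -224.94   50.  ]
(438.5, 140.5) [ 500.49 -329.4 ] [ 495.33 -346.79]
(439, 143) [ 498.31 -330.09] [ 492.78 -347.6 ]
(307, 140) [ 500.87 -213.51] [ 495.78 -211.35]
(432, 222) [ 423.47 -332.01] [ 405.31 -349.84]
(308, 150) [ 492.1  -214.28] [ 485.52 -212.24]
top 319 322 209 243 [ 452.73 -224.33   50.  ]
[ 491.82 -224.55   50.  ] [ 414.16 -224.11   50.  ]
```

View pics/w9c.png

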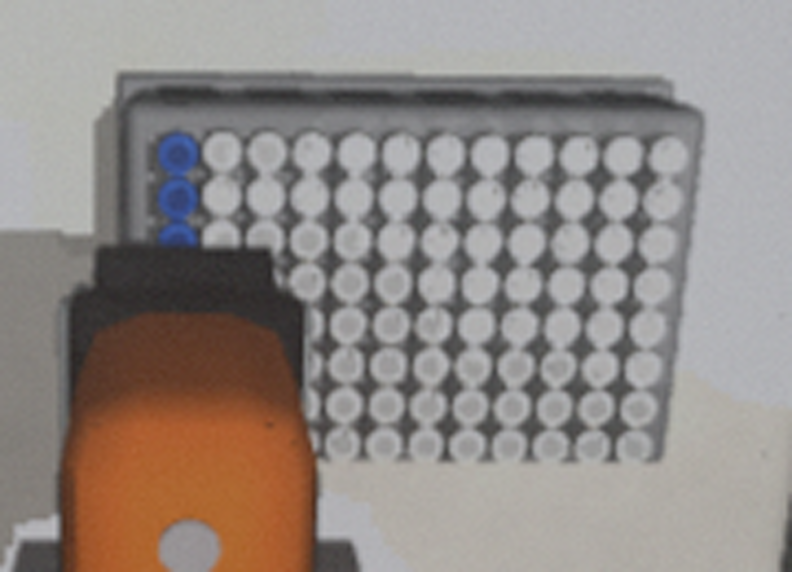

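The strip centre comes out at about (456, −225), aligned with world x. Descending to contact.

Emit:
move_arm(
  motion="0.2 0 2 0; 0 0 2 0; 0 0 1.5 0; 0 0 0.3 0; 0 0 0.2 0; 0 0 0 0",
)

```text
time: 15.8
ee_pos: [456.8, -225.9, 82.8]
tcp_rot: [180.0, -0.0, 0.1]
contact_force: [0.2, 0.3, -2.3]
finger_gap: 0.286
```

Emit:
move_arm(
  motion="0 0 0.2 0; 0 0 0.2 0; 0 0 0.2 0; 0 0 0 0; 0 0 0 0",
)

```text
time: 16.3
ee_pos: [456.9, -226.0, 77.3]
tcp_rot: [179.9, -0.1, 0.0]
contact_force: [-0.4, 0.0, 5.6]
finger_gap: 0.285
```

```bash
python3 look.py l9.png
```

```text
16.4 [ 456.9 -226.    77.3] [ 1.799e+02 -1.000e-01  0.000e+00] [0.1 1.3 6.7] 0.2867154060378768
```

View pics/l9.png

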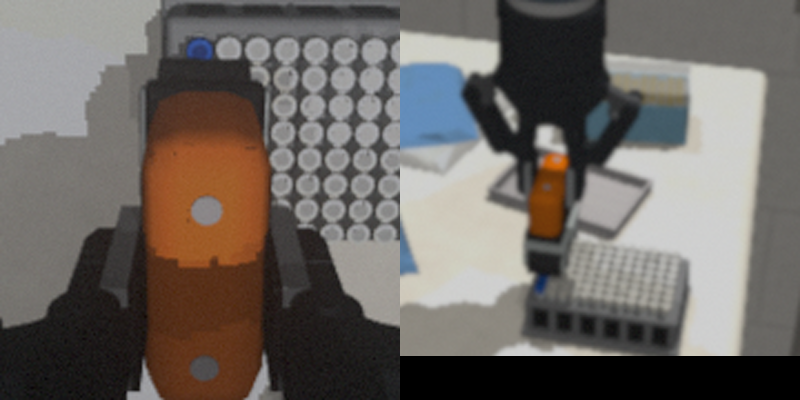

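The wheels are on the caps: 8–9 N net at about 3.3 mm of compression, matching the spring model. Now press to about 13 N and roll.

Emit:
move_arm(
  motion="0 0 0.2 0; 0 0 0.1 0; 0.5 0 0 0; 0.5 0 0 0; 0.5 0 0 0; 0.5 0 0 0; 0 0 0 0",
)

```text
time: 17.1
ee_pos: [477.7, -226.2, 74.7]
tcp_rot: [179.9, -0.2, 0.1]
contact_force: [0.5, 0.6, 8.0]
finger_gap: 0.285
```

Emit:
move_arm(
  motion="-0.5 0 0 0; -0.5 0 0 0; -0.5 0 0 0; -0.5 0 0 0; -0.5 0 0 0; -0.5 0 0 0; -0.5 0 0 0; -0.5 0 0 0; 0 0 0 0",
)

```text
time: 18.0
ee_pos: [436.5, -225.9, 74.6]
tcp_rot: [179.9, -0.1, 0.0]
contact_force: [-1.0, 1.3, 7.7]
finger_gap: 0.288
```

Emit:
move_arm(
  motion="0 0 0.1 0; 0 0 0.1 0; 0.5 0 0 0; 0.5 0 0 0; 0.5 0 0 0; 0.5 0 0 0; 0.5 0 0 0; 0.5 0 0 0; 0.5 0 0 0; 0.5 0 0 0",
)

```text
time: 19.0
ee_pos: [477.3, -226.4, 72.8]
tcp_rot: [179.9, -0.1, 0.0]
contact_force: [0.9, -0.7, 7.6]
finger_gap: 0.285
```

Emit:
move_arm(
  motion="0 0 0.1 0; -0.5 0 0 0; -0.5 0 0 0; -0.5 0 0 0; -0.5 0 0 0; -0.5 0 0 0; -0.5 0 0 0; -0.5 0 0 0; -0.5 0 0 0; 0 0 0 0",
)

```text
time: 20.0
ee_pos: [436.6, -226.1, 71.7]
tcp_rot: [179.9, -0.1, 0.0]
contact_force: [-1.7, 1.9, 9.2]
finger_gap: 0.288
```

```bash
python3 look.py l10.png
```

```text
20.1 [ 436.9 -226.1   71.7] [ 1.799e+02 -1.000e-01  0.000e+00] [-0.5  1.7  9.2] 0.2852682071086246
```

View pics/l10.png

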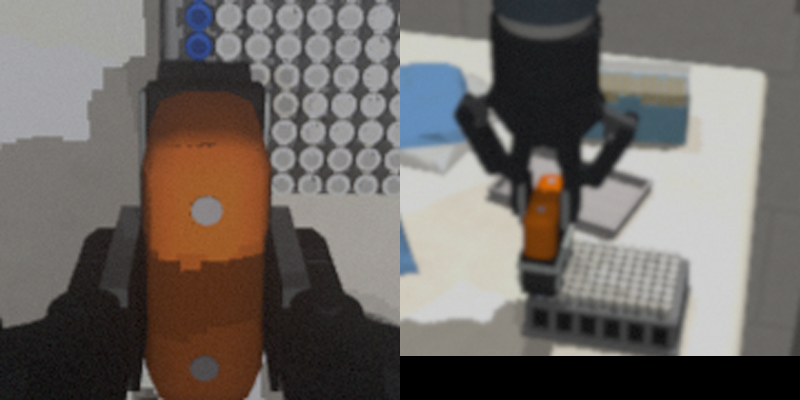

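About 11.6 N net with the wheel bottom near 47 mm, so the caps are nearly home. I'll press about 2 mm further for firm finishing strokes.

Emit:
move_arm(
  motion="0 0 0.1 0; 0 0 0.1 0; 0.5 0 0 0; 0.5 0 0 0; 0.5 0 0 0; 0.5 0 0 0; 0.5 0 0 0; 0.5 0 0 0; 0.5 0 0 0; 0.6 0 0 0",
)

```text
time: 21.1
ee_pos: [478.4, -226.5, 70.1]
tcp_rot: [179.9, -0.2, 0.0]
contact_force: [-1.2, -0.1, 11.3]
finger_gap: 0.284
```

Emit:
move_arm(
  motion="0.2 0 0 0; -0.5 0 0 0; -0.5 0 0 0; -0.5 0 0 0; -0.5 0 0 0; -0.5 0 0 0; -0.5 0 0 0; -0.5 0 0 0; -0.5 0 0 0; -0.5 0 0 0",
)

```text
time: 22.1
ee_pos: [435.3, -226.2, 70.0]
tcp_rot: [179.9, -0.2, 0.1]
contact_force: [-0.5, 2.2, 11.8]
finger_gap: 0.286
```

Emit:
move_arm(
  motion="-0.3 0 0.05 0; 0.5 0 0 0; 0.5 0 0 0; 0.5 0 0 0; 0.5 0 0 0; 0.5 0 0 0; 0.5 0 0 0; 0.5 0 0 0; 0.5 0 0 0; 0.5 0 0 0",
)

```text
time: 23.1
ee_pos: [477.6, -226.6, 69.7]
tcp_rot: [179.9, -0.2, 0.0]
contact_force: [-1.4, -0.3, 12.0]
finger_gap: 0.286
```

Emit:
move_arm(
  motion="0.3 0 0 0; -0.5 0 0 0; -0.5 0 0 0; -0.5 0 0 0; -0.5 0 0 0; -0.5 0 0 0; -0.5 0 0 0; -0.5 0 0 0; -0.5 0 0 0; -0.5 0 0 0",
)

```text
time: 24.1
ee_pos: [435.3, -226.2, 69.6]
tcp_rot: [179.9, -0.2, 0.1]
contact_force: [-0.0, 1.8, 12.7]
finger_gap: 0.285
```

Net force is now 14–15 N. I'll lift off and inspect the caps.

Emit:
move_arm(
  motion="0 0 -1 0; 0 0 -2 0; 4 0 -3 0; 4 0 -2 0; 4 0 -2 0; 0 0 0 0; 0 0 0 0",
)

```text
time: 24.8
ee_pos: [554.7, -225.4, 167.4]
tcp_rot: [-180.0, 0.0, 0.1]
contact_force: [-1.4, -0.7, -2.9]
finger_gap: 0.281
```

```bash
python3 - <<'E'
from h import *
import pickle
s=robot.grab_frame('scene');t=robot.grab_frame('top');w=robot.grab_frame('wrist');pickle.dump((s,t,w),open('p11.pkl','wb'))
a=cv2.resize(s['color'][215:290,275:370,::-1],(390,308),interpolation=2)
s0=cv2.imread('pics/scene0.png')[215:290,275:370];b=cv2.resize(s0,(390,308),interpolation=2)
cv2.imwrite('pics/c11.png',np.hstack([b,a]))
cv2.imwrite('pics/w11.png',w['color'][...,::-1]); cv2.imwrite('pics/t11.png',cv2.resize(t['color'][190:260,300:390,::-1],None,fx=6,fy=6,interpolation=2))
st=robot.state();print(st['time'],st['ee_pos'],st['contact_force'])
E
```

```text
24.95 [ 553.12338158 -225.33271085  167.26651131] [-0.20512456 -0.16726886 -2.41189075]
```

View pics/c11.png

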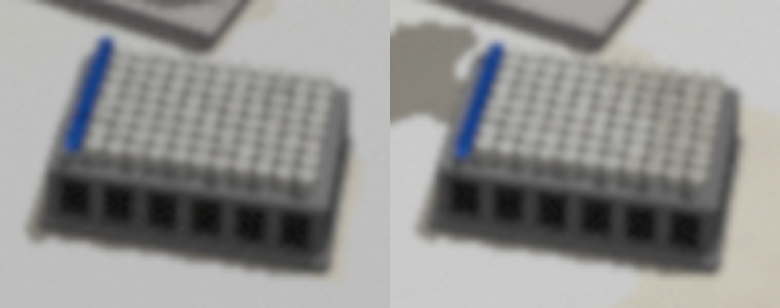

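View pics/w11.png

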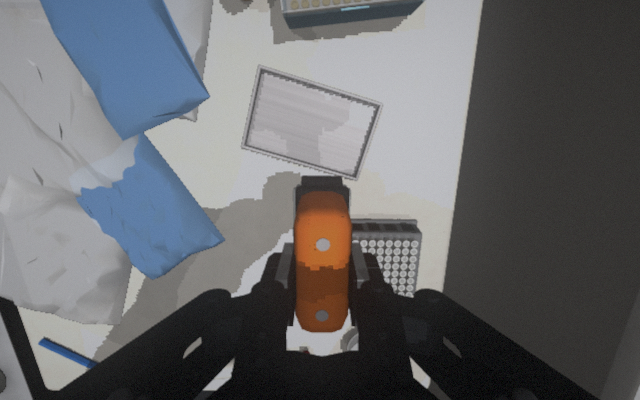

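```bash
python3 - <<'E'
from h import *
import pickle
np.set_printoptions(precision=2,suppress=True)
s,t,w=pickle.load(open('p11.pkl','rb'))
A=cv2.cvtColor(cv2.imread('pics/scene0.png'),cv2.COLOR_BGR2RGB).astype(float);B=s['color'].astype(float)
def bl(c): return np.clip(c[...,2]-c[...,:2].max(-1)-8,0,None)
# rows along strip: for each image column-independent bins along the strip; compute weighted centroid in x per row
for r in range(222,256,3):
    o=[]
    for c in (A,B):
        m=bl(c)[r:r+3,284:306]; o.append((m.sum(0)*np.arange(284,306)).sum()/max(m.sum(),1e-6)); o.append(m.sum())
    print(r,np.array(o))
for c in (A,B):
    m=bl(c)[218:262,284:306];r=m.sum(1);print(r.round(0).astype(int), (r*np.arange(218,262)).sum()/r.sum(), (m.sum(0)*np.arange(284,306)).sum()/m.sum())
for x in (-40,-35.5,35.5): print(x,[proj(s,[456+x,-225,z]) for z in (46,50)])
E
```

```text
222 [300.39  79.     0.     0.  ]
225 [300.09 488.   300.39 365.  ]
228 [299.1  625.   299.52 653.  ]
231 [298.07 668.   298.48 690.  ]
234 [297.01 683.   297.44 662.  ]
237 [296.05 645.   296.44 659.  ]
240 [295.03 662.   295.36 659.  ]
243 [293.94 684.   294.35 724.  ]
246 [292.98 750.   293.34 720.  ]
249 [292.31 549.   292.53 711.  ]
252 [292.25  20.   292.12 269.  ]
255 [0. 0. 0. 0.]
[  0   0   0   0   0   5  74 140 159 189 207 203 215 225 215 228 239 217
 227 231 209 205 230 230 202 211 239 234 248 260 242 232 203 114  20   0
   0   0   0   0   0   0   0   0] 238.1626516316419 295.9945327182641
[  0   0   0   0   0   0   0  53 135 177 204 226 223 222 232 236 221 219
 222 217 222 220 205 223 231 223 245 256 239 230 251 251 231 229 182  82
   5   0   0   0   0   0   0   0] 239.47545811518324 295.96956806282725
-40 [array([291.48, 252.05]), array([291.47, 250.31])]
-35.5 [array([292.04, 250.32]), array([292.03, 248.59])]
35.5 [array([300.27, 224.96]), array([300.28, 223.27])]
```

The strip's image moved down about 1.3–1.6 px of the 1.7 px that 4 mm would give. Part of that gap is the cap sides, which showed at first and now don't. The force and height figures put the wheel bottom at 46.1 ± 0.4 mm, so it is probably home but not certain. I'll add a few firmer strokes.

Emit:
move_arm(
  motion="-4 0 2 0; -4 0 3 0; -1.6 0 2.5 0; 0 0 1 0; 0 0 0.6 0; 0 0 0.3 0; 0 0 0.2 0; 0 0 0.1 0; 0 0 0 0",
)

```text
time: 25.85
ee_pos: [460.2, -225.9, 72.5]
tcp_rot: [179.9, -0.2, 0.1]
contact_force: [-0.3, 3.2, 7.8]
finger_gap: 0.285
```

```bash
python3 -c "
from h import *
plan([456,-225,69],0)"
```

```text
at [ 460.2 -225.9   72.5] [ 1.7994e+02 -1.6000e-01  1.0000e-01] t 25.85 j [-36.  15. -18.  57.   0. 144.] F [-0.3  3.2  7.8]
cm in current tool axes [-0.42 -0.09  0.35] spin rad 0.002
```

Emit:
move_arm(
  motion="0 0 0.15 0; 0 0 0.15 0; 0 0 0.05 0; 0.4 0 0 0; 0.4 0 0 0; 0.4 0 0 0; 0.4 0 0 0; 0.4 0 0 0; 0.3 0 0 0; 0 0 0 0",
)

```text
time: 26.85
ee_pos: [483.9, -226.2, 69.6]
tcp_rot: [179.9, -0.2, 0.1]
contact_force: [0.9, 2.8, 11.8]
finger_gap: 0.287
```

Emit:
move_arm(
  motion="-0.5 0 0 0; -0.5 0 0 0; -0.5 0 0 0; -0.5 0 0 0; -0.5 0 0 0; -0.5 0 0 0; -0.5 0 0 0; -0.5 0 0 0; -0.5 0 0 0; -0.4 0 0 0",
)

```text
time: 27.85
ee_pos: [434.4, -225.9, 69.5]
tcp_rot: [179.9, -0.2, 0.1]
contact_force: [-0.3, 4.5, 13.0]
finger_gap: 0.29
```

Emit:
move_arm(
  motion="0 0 0.05 0; 0.5 0 0 0; 0.5 0 0 0; 0.5 0 0 0; 0.5 0 0 0; 0.5 0 0 0; 0.5 0 0 0; 0.5 0 0 0; 0.5 0 0 0; 0.5 0 0 0",
)

```text
time: 28.85
ee_pos: [479.8, -226.4, 69.3]
tcp_rot: [179.9, -0.2, 0.1]
contact_force: [-0.9, 2.2, 12.4]
finger_gap: 0.284
```

Emit:
move_arm(
  motion="0.3 0 0 0; -0.5 0 0 0; -0.5 0 0 0; -0.5 0 0 0; -0.5 0 0 0; -0.5 0 0 0; -0.5 0 0 0; -0.5 0 0 0; -0.5 0 0 0; -0.5 0 0 0",
)

```text
time: 29.85
ee_pos: [437.7, -226.1, 69.2]
tcp_rot: [179.9, -0.3, 0.1]
contact_force: [0.4, 5.2, 12.9]
finger_gap: 0.289
```

Emit:
move_arm(
  motion="-0.3 0 0 0; 0 0 0 0; 0.5 0 0 0; 0.5 0 0 0; 0.5 0 0 0; 0.5 0 0 0; 0 0 -1 0; 0 0 -3 0; 4 0 -3 0; 4 0 -2 0",
)

```text
time: 30.85
ee_pos: [534.4, -226.1, 160.3]
tcp_rot: [179.9, -0.2, 0.0]
contact_force: [0.8, -0.7, -2.5]
finger_gap: 0.286
```

```bash
python3 - <<'E'
from h import *
np.set_printoptions(precision=2,suppress=True)
s=robot.grab_frame('scene');B=s['color'].astype(float)
m=np.clip(B[...,2]-B[...,:2].max(-1)-8,0,None)[218:262,284:306];r=m.sum(1);print(r.round(0).astype(int),(r*np.arange(218,262)).sum()/r.sum())
w=grab('wrist','w12.png')
plan([614.5,-237.7,130],79.4)
E
```

```text
[  0   0   0   0   0   0   0   0  32  77 102 121 139 175 229 253 239 234
 224 214 224 220 207 224 229 229 246 260 243 232 254 250 232 225 179  76
   4   0   0   0   0   0   0   0] 240.64991925354389
at [ 538.4 -226.7  160.1] [179.79  -0.4    0.16] t 30.95 j [-31.  19.   1.  72.   0. 149.] F [ 0.7 -0.2 -3.1]
cm in current tool axes [7.61 1.12 3.01] spin rad -1.383
```

View pics/w12.png

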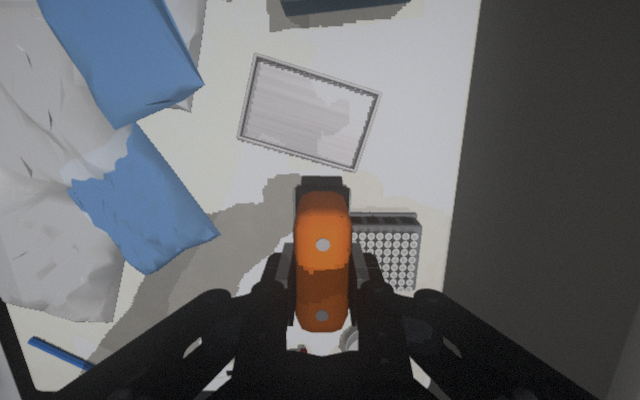

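The near end of the strip is unchanged between the last two rounds (same pixel profile) and the rolling height stayed constant, so the caps are bottomed. Back to the tray.

Emit:
move_arm(
  motion="0 0 0 -0.14; 0 0 0 -0.14; 0 0 0 -0.14; 0 0 0 -0.14; 0 0 0 -0.14; 0 0 0 -0.14; 0 0 0 -0.14; 0 0 0 -0.14; 0 0 0 -0.14; 0 0 0 -0.125",
)

```text
time: 31.95
ee_pos: [532.8, -225.6, 157.1]
tcp_rot: [180.0, 0.0, 79.8]
contact_force: [-0.8, 0.2, -1.8]
finger_gap: 0.286
```

Emit:
move_arm(
  motion="0.4 3.8 0 0; 0.4 3.7 0 0; 0 0 3 0; 0 0 3 0; 0 0 3 0; 0 0 1.5 0; 0 0 1 0; 0 0 0 0; 0 0 0 0",
)

```text
time: 32.85
ee_pos: [608.1, -231.8, 42.8]
tcp_rot: [179.9, 0.0, 79.4]
contact_force: [1.1, 0.6, -1.6]
finger_gap: 0.283
```

```bash
python3 look.py l13.png; python3 -c "
from h import *
plan([614,-232,32.6],79.4)"
```

```text
32.95 [ 608.3 -231.9   43.2] [179.9   0.   79.4] [-0.3  0.5 -1.2] 0.28109692988513413
at [ 608.3 -231.9   43.2] [1.7989e+02 4.0000e-02 7.9410e+01] t 32.95 j [-28.  29.  -0.  61.  -0.  72.] F [-0.3  0.5 -1.2]
cm in current tool axes [0.09 0.57 1.06] spin rad 0.0
```

View pics/l13.png

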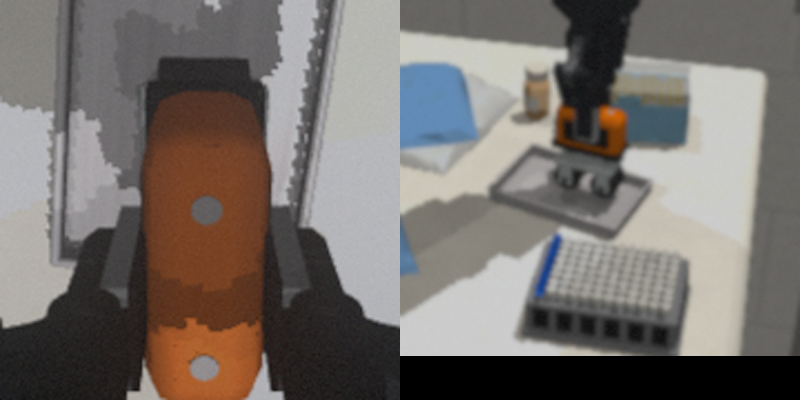

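Emit:
move_arm(
  motion="0 0.3 0.5 0; 0 0 0.3 0; 0 0 0.2 0; 0 0 0 0; 0 0 0 0",
)

```text
time: 33.45
ee_pos: [610.7, -232.2, 32.5]
tcp_rot: [180.0, 0.0, 79.4]
contact_force: [0.1, -0.1, 2.4]
finger_gap: 0.285
```

The wheels are down (2.4 N, the same reading as at the grasp). Release.

Emit:
move_arm(
  motion="0 0 -0.05 0; 0 0 0 0; 0 0 0 0; 0 0 0 0; 0 0 0 0; 0 0 0 0",
  fingers=5,
)

```text
time: 34.05
ee_pos: [610.4, -232.1, 32.4]
tcp_rot: [-180.0, -0.0, 79.4]
contact_force: [-0.3, -0.3, 0.7]
finger_gap: 0.584
```

```bash
python3 look.py l14.png
```

```text
34.15 [ 610.5 -232.1   32.5] [-180.     0.    79.4] [-0.3  0.8 -0.6] 0.5815600994790431
```

View pics/l14.png

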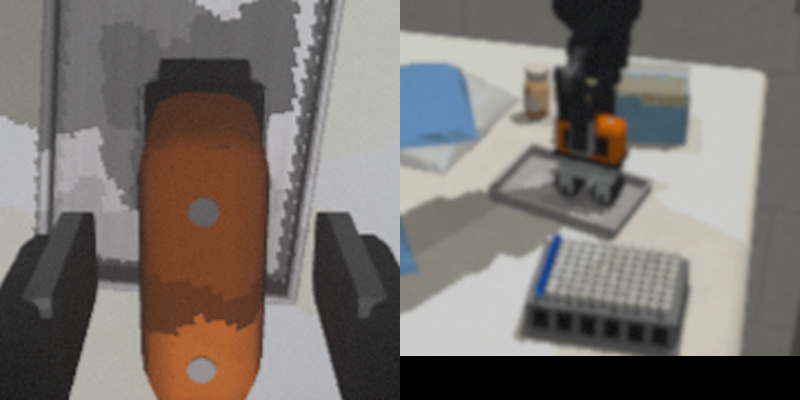

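The roller stands upright and free. I'll rise to the pose of my pre-rolling picture w3 so the caps can be compared before and after.

Emit:
move_arm(
  motion="0 0 -1 0; 0 0 -1.3 0; 0 0 -1 0; 0 0 0 0; 0 0 0 0",
)

```text
time: 34.65
ee_pos: [610.7, -232.2, 66.0]
tcp_rot: [179.9, 0.0, 79.4]
contact_force: [-1.4, -0.2, -0.3]
finger_gap: 0.586
```

```bash
python3 - <<'E'
from h import *
w=grab('wrist','w15.png');st=robot.state();print(st['time'],st['ee_pos'],st['contact_force'])
a=cv2.imread('pics/w3.png')[210:360,30:220];b=cv2.imread('pics/w15.png')[205:355,30:220]
cv2.imwrite('pics/c15.png',np.hstack([cv2.resize(x,(400,316),interpolation=2) for x in (a,b)]))
E
```

```text
34.7 [ 610.40209682 -232.05210843   65.51399654] [ 0.0177501  -0.79502817 -0.54972365]
```

View pics/c15.png

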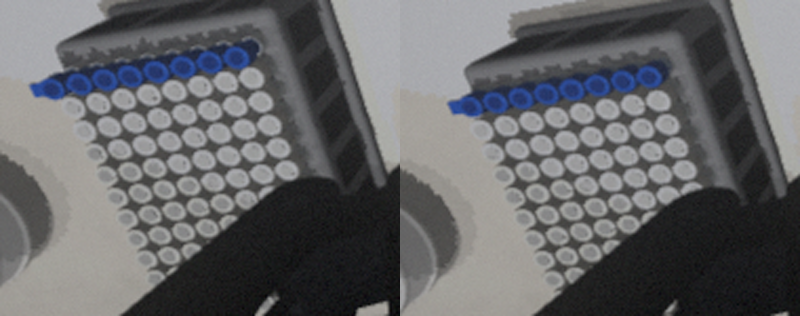

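The before/after pair is telling: on the left the blue caps are shifted out of line with the white columns, and on the right they line up. I'll measure it precisely per cap.

```bash
python3 - <<'E'
import cv2,numpy as np
for n,f,o in (('a','w3',210),('b','w15',205)):
    im=cv2.imread(f'pics/{f}.png')[o+10:o+75,40:170];im=cv2.resize(im,(780,390),interpolation=cv2.INTER_CUBIC);cv2.imwrite(f'pics/z_{n}.png',im)
E
```

```text
(no output)
```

View pics/z_a.png

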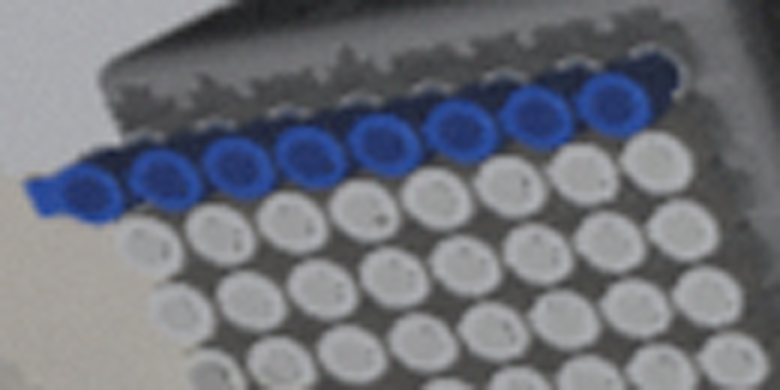

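View pics/z_b.png

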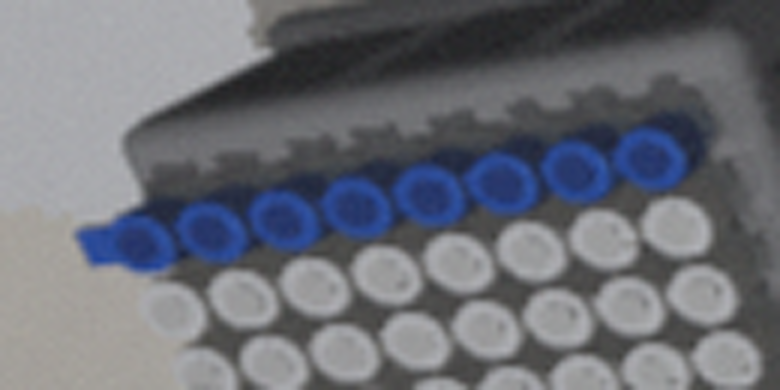

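All eight blue caps now extend the white columns in a straight line. At cap 7, blue→white is (26,69) and white→white (26,67); at cap 0 they are (33,67) and (33,65). Before rolling, cap 7 gave (44,58). So all are home to about 0.2 mm. Retreat, take a final look and hand in.

Emit:
move_arm(
  motion="0 0 -2 0; 0 0 -4 0; 0 0 -5 0; 0 0 -4 0; 0 0 0 0; 0 0 0 0; 0 0 0 0",
)

```text
time: 35.4
ee_pos: [609.9, -231.8, 213.8]
tcp_rot: [-179.9, -0.0, 79.4]
contact_force: [-0.5, -0.3, -0.2]
finger_gap: 0.588
```

```bash
python3 look.py l16.png
```

```text
35.5 [ 609.9 -231.8  213.7] [-1.798e+02 -1.000e-01  7.940e+01] [ 0.9 -0.4  0.2] 0.5827656202914162
```

View pics/l16.png

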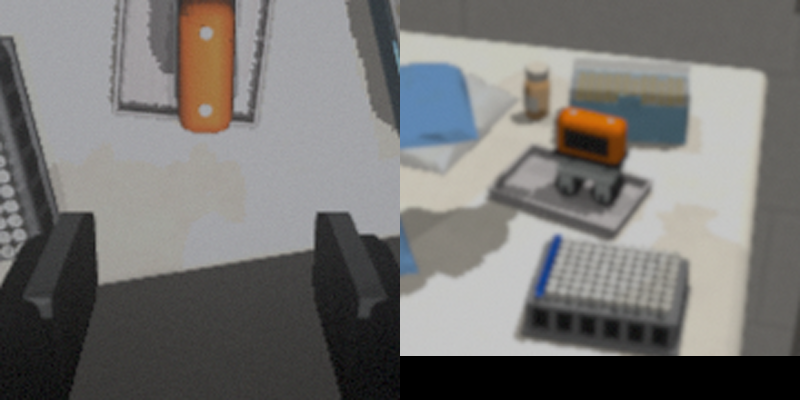

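The roller is upright in the tray, the bystanders are unmoved and the gripper is clear of everything.

```bash
python3 -c "
from station import robot
print(robot.hand_in())"
```

```text
the job is handed in; nothing more can be done
None
```

All eight blue caps look fully home. The roller is back upright on its wheels in the tray, and I handed the job in at about 35.5 s of the 58 s allowed. I rolled the strip in several back-and-forth strokes, building up to 14–15 N.

**What went wrong:** The first grasp failed. The fingertips sit about 30 mm behind where I took the reported tool point to be. The fingers closed on top of the roller and leaned it inside the tray. I drew it upright again with about 5 N and re-grasped it deeper. It did not fall over or leave the tray.

**Final checks:**
- **Caps:** In the last close wrist picture, all eight blue caps line up with the white columns, to about 0.2 mm. Before rolling they were visibly out of line. The rolling height did not change over the last strokes.
- **Disagreement:** The distant scene camera showed the strip dropping only about 3–3.5 mm of the 4 mm. I put this down to coarse pixels and the cap sides showing at the start, and trusted the wrist view.
- **Rest of the scene:** In the last pictures, the vial and tip box looked unmoved and the gripper was touching nothing. The petri dishes were out of that view. I set no path near them.

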